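Make up a centrifuge counterweight on the sprung balance

ROBOT

A 6-joint arm with a two-finger parallel gripper is mounted at the origin on the work surface. World frame = base frame: x ahead of the robot, y to its left, z up, the work surface at z = 0. Lengths are in m, angles in rad, forces in N, time in s.
With the tool pointing down it reaches from about 0.35 to 0.775 m from the base axis. Payload 5.5 kg.
Tool frame: the origin (TCP) lies at the very end of the fingers, on their centre line; the grasp point (between the pads) lies 19 mm behind it; z points along the fingers, x is the direction in which the jaws open and shut, and the axes are right-handed (so a half turn about z gives the same grasp; the last joint's range is limited). The gripper opens to 85 mm and grips with 20 to 120 N. Pads are 22 mm wide; open, the fingers measure 114 mm over their backs; the gripper's body (76 mm by 85 mm) begins 54 mm behind the grasp point. The pads swing forward as they close: fully open they stand 13 mm farther back than shut.
Start: joints at [0.966, 0.313, 0.046, 1.304, 0, 1.431], TCP at [0.258, 0.514, 0.231] pointing down, gripper open.
Joint ranges: [-2.76, 2.76], [-0.86, 1.69], [-1.03, 1.26], [-2.2, 2.34], [-1.47, 1.5], [-3.14, 3.14]. Speed limits (rad/s): [2.57, 2.57, 3.14, 3.14, 3.14, 3.14].

INTERFACE

Orientations are given as a unit quaternion [w, x, y, z].
In Python, from workcell import monitor, eyes, ticket gives the robot as it stands.
- The arm moves only by the tool send_rows, never from a script. Its argument "targets" is a list of rows, each a list of 5 numbers: the shift along the world's x, y, z in m, then the turn about the world's z in degrees, then the closure in counts, from 0 (fully open) to 255 (shut). A call has 1 to 12 rows; each row shifts and turns the commanded pose from where the row before left it; what a row does not reach is not made up. A row lasts 1/10 s, in which the tool goes at most 50 mm and 8.59 degrees, less where a joint would pass 70% of its speed; a pose out of reach is approached as far as the arm can. A call is refused whole if a number of a shift passes 0.05 or a number of a turn 8.59, either way. A call with a gripper value outside its range is refused whole. The fingers move at their own pace and stop on an object; "newtons" is the grip in N (left out, the last holds). Time passes only in rows, so rows that do not move let the fingers close. It gives the time, the measured TCP pose, the force and the opening at its end, in the units of the state.
- monitor.get_state(): the state, without advancing time (a new reading comes with each control period).
- eyes.read_camera(name): name is "scene" or "top" or "wrist"; returns a dict with "img" (420x560x3 uint8, red, green, blue), "z_map" (420x560 float32, m along the optical axis (not along the pixel's ray), 0 where there is no reading), "camera_matrix" (3x3 intrinsics, pixels), "pose" (4x4, takes a point from camera to world coordinates); the wrist camera has in their place "T_tool_cam" (4x4, takes a point from camera to tool coordinates, whose origin is the TCP and whose axes are the tool frame's). Camera axes: x right, y down, z forward; pixel columns grow to the right and rows downward; lengths in m; the calibration is good to about 2 mm. A picture is of the moment at which its call begins: read the wrist's pose just before it.
- ticket.hand_in(): hands the job in, once; it reports no verdict.
Trained networks look in the newest picture that a camera, given by its name, has taken for a name from the list of things; names that differ only in an ending like _2 or _b are one class to them, and where a whole thing is asked for, a point or a joint stands for the part that bears it (a point fixed in the world has none). Each returns a list of dicts, best first, with "conf" (0 to 1); they miss things now and then, are a little off and sometimes report something else, mostly with a low value. They report only what shows in the picture. A call takes as long as a camera call. They do not tell look-alikes from the thing itself.
- eyes.spot_in(name, camera): "xyz" ([x, y, z] in m, in world coordinates, good to about 4 mm: the middle of the surface that is visible of it).
- eyes.tip_of(name, camera): "xyz" ([x, y, z] in m, in world coordinates, good to about 4 mm: a listed point, or the origin of a listed thing).
The state is a dict: "clock": time; "joint_pos": joint angles; "qvel": joint speeds; "tau": joint torques, N m; "tcp_pos": TCP position; "orientation": TCP orientation; "wrist_force": force on the tool from outside, world axes, zero at the start; "ft_torque": the same for the moment, N m; "finger_gap": finger opening in m.
Only numpy, scipy, OpenCV 4.12 (cv2) and the standard library are available. Lean on these libraries where they do the work, as an engineer would, in place of code of your own. Each camera call takes 0.05 s, during which the arm holds its last target.

TASK

Make up a counterweight on the sprung balance: take steel ballast rings from the mat one at a time and thread each over the pan's post, lowering it gently until it lies flat on the pan or on the ring below, until the pan has sunk so far that its red pointer is level with or below the green set-mark. Stop as soon as that is so and leave the rest of the rings on the mat; do not drop rings, push the pan anywhere near its bottom stop, shift the set-mark or disturb the other things on the bench.

Things in the scene. Friction and masses are not known exactly. Their poses are not given: they have to be found in the camera images.
- scale: the balance, fixed: a white base 140 x 210 x 30 mm (x, y, z; its middle lies 25 mm to +y of the origin) carrying the round pan over the origin and, centred 105 mm to its +y side, an upright white reading blade 34 mm wide in y, 4 mm thick, whose top is 135 mm over the bench. Origin on the bench under the pan's axis.
- pan: aluminium scale pan, a disc 110 mm in diameter, 5 mm thick; origin at the centre of its top face, axes parallel to the balance's. Empty it stands 120 mm over the bench; it slides straight down on a spring of about 0.2 N per mm, so each ring sinks it by about 12 mm, and settles in about 1 s. Bottom stop at 60 mm of travel; the spring is overloaded beyond 54 mm.
- axis (a point): point on the pan's axis, 50 mm above its top face, level with the top of the pan's upright steel post: 12 mm in diameter, flat top with 1 mm bevel. The post stands 5.5 mm off this axis in an unmeasured direction that differs each time: find it by feel (pressing on its top sinks the pan, which springs back as the post enters the hole) or by eye.
- pointer (a point): tip of the red pointer, a 3 mm bar that sticks out from the pan to its +y side over the blade's +x face and moves with the pan; the point is at the middle of the bar's height
- mark (a point): the reading line (black, mid-height) of the green set-mark clipped on the blade beside the pointer's path; set somewhere between 17 and 32 mm below the pointer's empty position, at a height that calls for two or three rings. It slides if pushed.
- ring0: one of four like plain steel ballast rings (0.25 kg each, give or take 7 %), 56 mm outside diameter, 15.5 mm plain through hole, 14 mm thick, lying flat on the mat; origin at the centre of the underside, z up along the hole
- ring1: one of four like plain steel ballast rings (0.25 kg each, give or take 7 %), 56 mm outside diameter, 15.5 mm plain through hole, 14 mm thick, lying flat on the mat; origin at the centre of the underside, z up along the hole
- ring2: one of four like plain steel ballast rings (0.25 kg each, give or take 7 %), 56 mm outside diameter, 15.5 mm plain through hole, 14 mm thick, lying flat on the mat; origin at the centre of the underside, z up along the hole
- ring3: one of four like plain steel ballast rings (0.25 kg each, give or take 7 %), 56 mm outside diameter, 15.5 mm plain through hole, 14 mm thick, lying flat on the mat; origin at the centre of the underside, z up along the hole
- mat: blue mat 240 x 240 x 3 mm, fixed, on which the rings lie in two rows of two about 120 mm apart; origin at the centre of the underside; it is to the left or to the right of the balance
- rack: bystander: green and white tube rack 85 x 125 x 66 mm high, loose; origin at the centre of the underside
- flask: bystander: square white plastic bottle 60 x 60 x 157 mm high, loose; origin at the centre of the underside
- jar: bystander: small jar 48 mm in diameter, 50 mm high, loose; origin at the centre of the underside
Not all that is in view belongs to the job. Leave any orange look-alike of the ring3 alone. Leave any turquoise look-alike of the ring2 alone.

How it is judged:
By the outcome, as a careful person would: the job done as asked, in the order asked, and still so for the second after the job is handed in, with the robot touching nothing.
It also fails if it takes over 72 s, if anything falls off the work surface, if the arm or the gripper's body presses on something with over 40 N, if the wrist force passes 120 N, or if a joint passes its speed limit or range.

## Working session

There is one attempt and no reset: what is moved stays moved. The work goes in short steps, Python scripts to look and compute and a tool call to move; the robot and the scene stay as the last step left them, time stands still between calls to the robot, and variables do not carry over. Pictures are saved under pics/ and viewed, and the job is handed in when it is done.

Besides the shell and the picture viewer there is one more tool, called after "Emit:" as name(argument=value, ...), one argument or row to a line, values as JSON. send_rows: Moves the arm, as the interface text tells. Its arguments: {"type":"object","properties":{"targets":{"type":"array"},"newtons":{"type":"number"}},"required":["targets"]}

```bash
mkdir -p pics; cat > h.py <<'E'
import sys,numpy as np,cv2
from workcell import monitor, eyes, ticket
def save(r,n): cv2.imwrite('pics/'+n+'.png',cv2.cvtColor(r['img'],cv2.COLOR_RGB2BGR))
E
python3 - <<'E'
from h import *
s=monitor.get_state(); print({k:np.round(v,3).tolist() for k,v in s.items()})
for c in ['scene','top','wrist']:
    r=eyes.read_camera(c); save(r,c+'0')
    print(c,r['camera_matrix'].tolist(),np.round(r.get('pose',r.get('T_tool_cam')),3).tolist())
    if c!='wrist':
        for n in ['ring0','pan','axis','pointer','mark','scale','mat','rack','flask','jar']:
            print(n,[(np.round(d['xyz'],3).tolist(),round(d['conf'],2)) for d in eyes.tip_of(n,c)][:6])
print(monitor.get_state()['clock'])
E
```

```text
{'clock': 0.0, 'joint_pos': [0.966, 0.314, 0.045, 1.304, 0.0, 1.431], 'qvel': [-0.001, -0.001, -0.002, -0.0, -0.001, -0.0], 'tau': [0.0, -48.063, 29.853, 0.019, 0.0, 0.0], 'tcp_pos': [0.257, 0.514, 0.23], 'orientation': [0.0, 0.851, 0.525, -0.001], 'wrist_force': [0.021, -0.358, -0.005], 'ft_torque': [-0.036, 0.033, 0.036], 'finger_gap': 0.085}
scene [[434.6091810006716, 0.0, 282.818454482168], [0.0, 434.6091810006716, 209.56748097883343], [0.0, 0.0, 1.0]] [[-0.235, 0.725, -0.648, 1.261], [0.972, 0.179, -0.152, 0.151], [0.006, -0.665, -0.747, 0.952], [0.0, 0.0, 0.0, 1.0]]
ring0 [([0.591, -0.346, 0.006], 0.83), ([0.465, -0.252, 0.006], 0.76), ([0.727, -0.317, -0.005], 0.67), ([0.716, -0.402, -0.0], 0.64), ([0.482, -0.374, 0.005], 0.54), ([0.575, -0.229, 0.006], 0.54)]
pan [([0.559, -0.0, 0.123], 0.94)]
axis [([0.559, -0.003, 0.165], 0.84), ([0.588, 0.096, 0.118], 0.51)]
pointer [([0.589, 0.095, 0.116], 0.97), ([0.517, -0.298, -0.002], 0.44)]
mark [([0.591, 0.1, 0.092], 0.38)]
scale []
mat [([0.52, -0.298, -0.004], 0.85)]
rack [([0.482, 0.303, 0.001], 0.73)]
flask [([0.357, 0.296, -0.0
[... 470 characters left out ...]
64), ([0.726, -0.314, -0.006], 0.58), ([0.478, -0.371, 0.001], 0.56)]
pan [([0.562, -0.004, 0.119], 0.87), ([0.56, -0.001, -0.001], 0.19)]
axis [([0.562, -0.002, 0.174], 0.6)]
pointer []
mark [([0.588, 0.095, 0.091], 0.54)]
scale [([0.559, -0.003, -0.001], 0.8), ([0.459, -0.25, 0.008], 0.38)]
mat [([0.523, -0.296, -0.002], 0.69)]
rack [([0.481, 0.307, 0.002], 0.82), ([0.56, -0.002, 0.001], 0.4)]
flask [([0.353, 0.291, 0.0], 0.84)]
jar [([0.615, 0.314, -0.004], 0.87)]
wrist [[358.638879389811, 0.0, 279.7301025184383], [0.0, 358.638879389811, 208.77387493338534], [0.0, 0.0, 1.0]] [[1.0, -0.0, -0.001, -0.0], [0.0, 0.956, 0.294, -0.075], [0.001, -0.294, 0.956, -0.142], [0.0, 0.0, 0.0, 1.0]]
1.15
```

View pics/scene0.png

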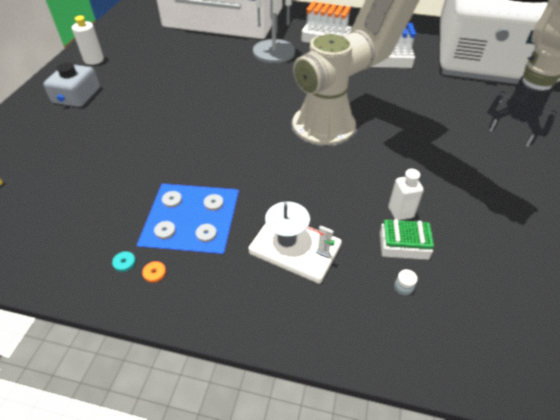

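View pics/top0.png

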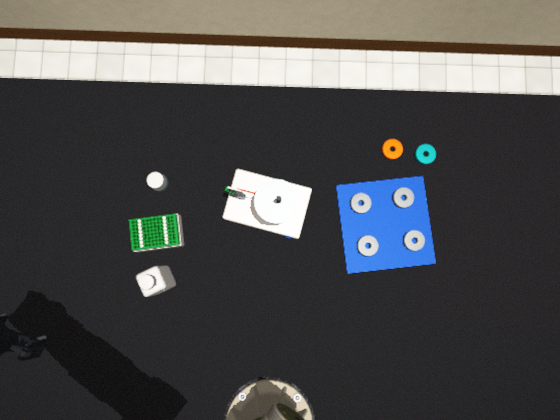

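The scene view shows the balance at about (295,240) px and the mat with its four grey rings at (165–213,198–233). The orange and turquoise look-alikes lie off the mat at (153,271) and (123,261). The top view agrees: the rings are at (361,203), (404,197), (368,245) and (415,240), and the post is at (278,199). Next I'll go over the pan with the wrist camera.

Emit:
send_rows(
  targets=[
    [0.025, -0.043, 0.002, -6.6, 0],
    [0.025, -0.043, 0.002, -6.6, 0],
    [0.025, -0.043, 0.002, -6.6, 0],
    [0.025, -0.043, 0.002, -6.6, 0],
    [0.025, -0.043, 0.002, -6.6, 0],
    [0.025, -0.043, 0.002, -6.6, 0],
    [0.025, -0.043, 0.002, -6.6, 0],
    [0.025, -0.043, 0.002, -6.6, 0],
    [0.025, -0.043, 0.002, -6.6, 0],
    [0.025, -0.043, 0.002, -6.6, 0],
    [0.025, -0.043, 0.002, -6.6, 0],
    [0.025, -0.043, 0.002, -6.6, 0],
  ],
)

```text
clock: 2.35
tcp_pos: [0.5586, -0.004, 0.2556]
orientation: [-0.0, 0.99, -0.14, 0.0]
wrist_force: [2.0, 0.4, 1.1]
finger_gap: 0.0855
```

```bash
cat >> h.py <<'E'
from scipy.spatial.transform import Rotation as R
def wrist(n):
    s=monitor.get_state(); r=eyes.read_camera('wrist'); save(r,n)
    q=s['orientation']; T=np.eye(4); T[:3,:3]=R.from_quat([q[1],q[2],q[3],q[0]]).as_matrix(); T[:3,3]=s['tcp_pos']
    r['pose']=T@r['T_tool_cam']; r['s']=s; return r
def cloud(r):
    K=r['camera_matrix']; z=r['z_map']; v,u=np.indices(z.shape)
    p=np.stack([(u-K[0,2])/K[0,0]*z,(v-K[1,2])/K[1,1]*z,z],-1)
    return p@r['pose'][:3,:3].T+r['pose'][:3,3]
def pix2plane(r,u,v,h):
    K=r['camera_matrix']; d=r['pose'][:3,:3]@np.array([(u-K[0,2])/K[0,0],(v-K[1,2])/K[1,1],1]); o=r['pose'][:3,3]
    return o+d*(h-o[2])/d[2]
def st():
    s=monitor.get_state(); print({k:np.round(s[k],4).tolist() for k in ['clock','tcp_pos','orientation','wrist_force','finger_gap','joint_pos']})
E
python3 - <<'E'
from h import *
st()
r=wrist('w1')
for n in ['axis','pan','pointer','mark']:
    print(n,[(np.round(d['xyz'],4).tolist(),round(d['conf'],2)) for d in eyes.tip_of(n,'wrist')][:3])
c=cloud(r); m=r['z_map']>0
for lo,hi in [(.16,.185),(.11,.13)]:
    k=m&(c[...,2]>lo)&(c[...,2]<hi)
    p=c[k]; v,u=np.nonzero(k); print(lo,len(p),p.mean(0),np.median(p,0),p.min(0),p.max(0),u.mean(),v.mean())
np.savez('w1.npz',c=c,img=r['img'],z=r['z_map'],pose=r['pose'],K=r['camera_matrix'])
E
```

```text
{'clock': 2.35, 'tcp_pos': [0.5586, -0.004, 0.2556], 'orientation': [-0.0001, 0.9901, -0.1402, 0.0004], 'wrist_force': [2.006, 0.3694, 1.0515], 'finger_gap': 0.0855, 'joint_pos': [-0.151, 0.275, 0.053, 1.3481, 0.0001, 1.7012]}
axis [([0.5602, -0.0012, 0.1698], 0.79), ([0.5603, 0.0007, 0.1165], 0.71)]
pan [([0.5633, -0.0004, 0.1182], 0.76)]
pointer [([0.5868, 0.091, 0.1165], 0.96), ([0.4614, -0.2489, 0.0031], 0.41)]
mark [([0.5875, 0.0937, 0.0931], 0.89)]
0.16 280 [ 0.55968067 -0.00728541  0.16830415] [ 0.55962476 -0.00711471  0.16905387] [ 0.55371054 -0.01369729  0.16006029] [ 0.56533026 -0.00233748  0.17112419] 283.0392857142857 218.85
0.11 13955 [0.56034171 0.00168483 0.11940579] [0.56200974 0.00248333 0.11939833] [ 0.50429666 -0.05789267  0.1148702 ] [0.61361899 0.1159042  0.12999699] 280.1646721605159 187.6408455750627
```

View pics/w1.png

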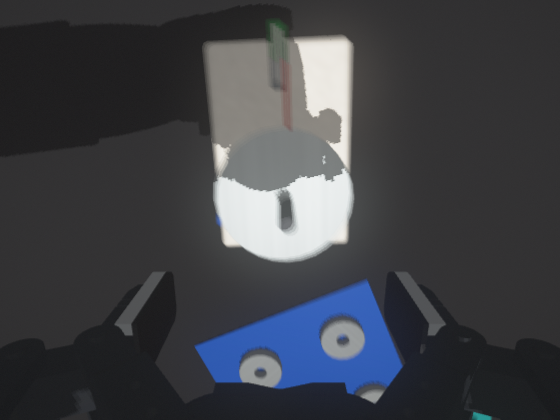

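The wrist view, slightly blurred, shows the pan centred near (284,195) px, the post top at (283,219) and the green mark at (277,30). I'll take a still one.

```bash
cat >> h.py <<'E'
def circ(p):
    A=np.c_[2*p,np.ones(len(p))]; x=np.linalg.lstsq(A,(p**2).sum(1),rcond=None)[0]
    return x[:2],np.sqrt(x[2]+x[0]**2+x[1]**2)
def fitdisc(c,k):
    # outline circle fit of masked points via hull
    v,u=np.nonzero(k); 
    h=cv2.convexHull(c[k][:,:2].astype(np.float32)).reshape(-1,2).astype(float)
    o,rr=circ(h)
    for _ in range(5):
        e=np.abs(np.linalg.norm(h-o,axis=1)-rr); o,rr=circ(h[e<max(.0015,np.percentile(e,50))])
    return o,rr
E
python3 - <<'E'
from h import *
st()
r=wrist('w2')
c=cloud(r); m=r['z_map']>0
k=m&(c[...,2]>.165)&(c[...,2]<.175)
p=c[k]; v,u=np.nonzero(k); print(len(p),p.mean(0),np.median(p,0),u.mean(),v.mean(),fitdisc(c,k))
k=(m&(c[...,2]>.115)&(c[...,2]<.123)&(np.hypot(c[...,0]-.56,c[...,1])<.07)).astype(np.uint8)
k=cv2.morphologyEx(k,cv2.MORPH_OPEN,np.ones((9,9)))>0
print('pan',fitdisc(c,k),np.median(c[k][:,2]))
for n in ['axis','pointer','mark']:
    print(n,[(np.round(d['xyz'],4).tolist(),round(d['conf'],2)) for d in eyes.tip_of(n,'wrist')][:3])
im=cv2.cvtColor(r['img'],cv2.COLOR_RGB2BGR)[0:270,180:380]
cv2.imwrite('pics/w2c.png',cv2.resize(im,None,fx=2.2,fy=2.2,interpolation=2))
# rings
for n in ['ring0']:
    print(n,[(np.round(d['xyz'],4).tolist(),round(d['conf'],2)) for d in eyes.tip_of(n,'wrist')][:6])
E
```

```text
{'clock': 2.6, 'tcp_pos': [0.5574, -0.0021, 0.255], 'orientation': [-0.0002, 0.9905, -0.1378, -0.0005], 'wrist_force': [0.1375, 0.1061, 0.3798], 'finger_gap': 0.0854, 'joint_pos': [-0.1479, 0.2743, 0.0506, 1.3481, 0.0003, 1.6994]}
251 [ 0.55954202 -0.00775882  0.16902221] [ 0.5595972  -0.00772651  0.16919825] 285.68525896414343 222.39442231075697 (array([ 0.5594191 , -0.00826435]), np.float64(0.005894895815281575))
pan (array([ 0.55901936, -0.00288724]), np.float64(0.05460182360656324)) 0.11944738396312546
axis [([0.5552, -0.0035, 0.1723], 0.79)]
pointer [([0.5882, 0.0939, 0.1178], 0.94)]
mark [([0.5894, 0.0956, 0.0953], 0.86)]
ring0 [([0.463, -0.25, 0.0037], 0.89), ([0.5902, -0.3455, 0.0045], 0.83), ([0.5761, -0.2296, 0.0011], 0.64), ([0.7164, -0.4076, 0.0009], 0.56)]
```

View pics/w2c.png

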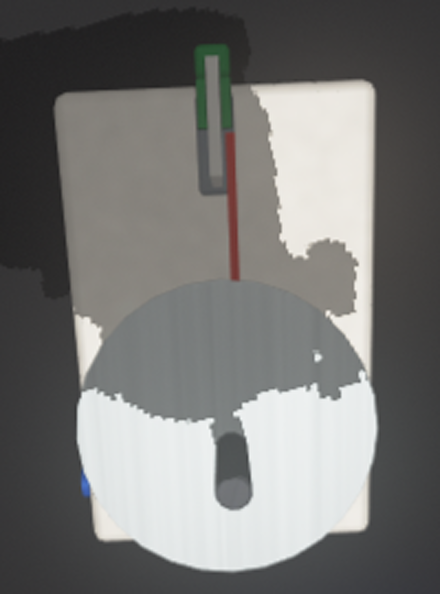

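The still picture shows the post top at about (286,222) px, in front of the pan centre. The fit puts the post at (0.5594,-0.0083) with radius 5.9 mm, and the pan at (0.5590,-0.0029). That is a 5.4 mm offset against the stated 5.5, so the two agree. Next is the ring at (0.576,-0.230).

Emit:
send_rows(
  targets=[
    [0.003, -0.045, 0, 0, 0],
    [0.003, -0.045, 0, 0, 0],
    [0.003, -0.045, 0, 0, 0],
    [0.003, -0.03, -0.035, 0, 0],
    [0.003, -0.03, -0.035, 0, 0],
    [0.003, -0.032, -0.035, 0, 0],
    [0, 0, -0.03, 0, 0],
    [0, 0, 0, 0, 0],
    [0, 0, 0, 0, 0],
  ],
)

```text
clock: 3.75
tcp_pos: [0.5755, -0.2278, 0.1206]
orientation: [-0.0, 0.991, -0.137, -0.001]
wrist_force: [0.3, 0.2, 0.4]
finger_gap: 0.0853
```

```bash
cat >> h.py <<'E'
def ringfit(r,guess,zlo=.012,zhi=.022):
    c=cloud(r); m=r['z_map']>0
    k=m&(c[...,2]>zlo)&(c[...,2]<zhi)&(np.hypot(c[...,0]-guess[0],c[...,1]-guess[1])<.04)
    p=c[k]; print('n',len(p),'z',np.percentile(p[:,2],[5,50,95]).round(4)); o,rr=fitdisc(c,k); print('disc',o.round(4),rr.round(4)); return o
E
python3 - <<'E'
from h import *
st()
r=wrist('w3')
for g in [(.576,-.23),(.591,-.344),(.480,-.372),(.461,-.251)]:
    try: ringfit(r,g)
    except Exception as e: print(e)
print([(np.round(d['xyz'],4).tolist(),round(d['conf'],2)) for d in eyes.tip_of('ring0','wrist')][:6])
for n in ['top']:
    t=eyes.read_camera(n); ringfit(t,(.576,-.23)); ringfit(t,(.591,-.344));ringfit(t,(.461,-.251))
E
```

```text
{'clock': 3.75, 'tcp_pos': [0.5755, -0.2278, 0.1206], 'orientation': [-0.0003, 0.9906, -0.1371, -0.0006], 'wrist_force': [0.3125, 0.1995, 0.3607], 'finger_gap': 0.0853, 'joint_pos': [-0.5067, 0.4491, -0.0287, 1.0942, 0.0002, 1.3392]}
n 4123 z [0.0151 0.0164 0.0175]
disc [ 0.5745 -0.229 ] 0.0276
n 3084 z [0.0144 0.0164 0.0175]
disc [ 0.5924 -0.3438] 0.0277
n 1238 z [0.0133 0.0163 0.0174]
disc [ 0.4781 -0.3716] 0.0276
n 2590 z [0.0142 0.0163 0.0174]
disc [ 0.4611 -0.2482] 0.0277
[([0.575, -0.2308, 0.0016], 0.89), ([0.4785, -0.3666, 0.003], 0.8), ([0.7258, -0.3169, -0.0019], 0.76), ([0.4639, -0.2494, 0.0032], 0.71), ([0.5957, -0.3459, 0.0066], 0.68), ([0.7188, -0.4034, 0.0011], 0.63)]
n 149 z [0.0137 0.0185 0.0211]
disc [ 0.578  -0.2238] 0.0229Traceback (most recent call last):
  File "<stdin>", line 9, in <module>
  File "h.py", line 32, in ringfit
    p=c[k]; print('n',len(p),'z',np.percentile(p[:,2],[5,50,95]).round(4)); o,rr=fitdisc(c,k); print('disc',o.round(4),rr.round(4)); return o
                                 ~~~~~~~~~~~~~^^^^^^^^^^^^^^^^^^
    return _quantile_unchecked(
        a, q, axis, out, overwrite_input, method, keepdims, weights)
    return _ureduce(a,
                    func=_quantile_ureduce_func,
    ...<5 lines>...
                    overwrite_input=overwrite_input,
                    method=method)
    r = func(a, **kwargs)
    result = _quantile(arr,
                       quantiles=q,
    ...<2 lines>...
                       out=out,
                       weights=wgt)
    slices_having_nans = np.isnan(arr[-1, ...])
                                  ~~~^^^^^^^^^
IndexError: index -1 is out of bounds for axis 0 with size 0
```

View pics/w3.png

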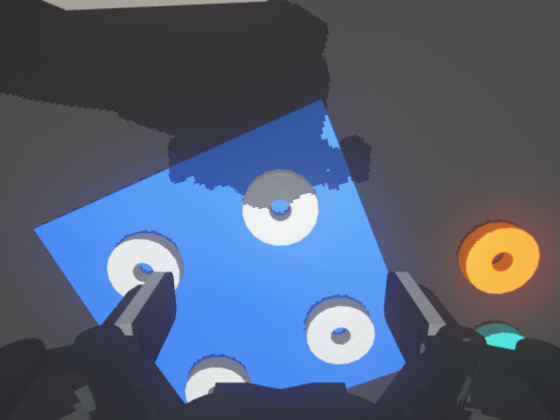

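The ring sits at (281,207) px between the jaws, centred at (0.5745,-0.229) with its top at 16.4 mm. I'll go down and grip.

Emit:
send_rows(
  targets=[
    [-0.001, -0.001, -0.04, 0, 0],
    [0, 0, -0.04, 0, 0],
    [0, 0, -0.025, 0, 0],
    [0, 0, -0.01, 0, 0],
    [0, 0, 0, 0, 90],
    [0, 0, 0, 0, 130],
    [0, 0, 0, 0, 130],
    [0, 0, 0, 0, 130],
  ],
  newtons=40,
)

```text
clock: 4.7
tcp_pos: [0.5762, -0.2305, 0.0082]
orientation: [0.001, 0.99, -0.138, 0.002]
wrist_force: [-2.5, 1.7, 5.5]
finger_gap: 0.0531
```

```bash
python3 - <<'E'
from h import *
st()
r=wrist('w4')
E
```

```text
{'clock': 4.7, 'tcp_pos': [0.5762, -0.2305, 0.0082], 'orientation': [0.0006, 0.9905, -0.1375, 0.0018], 'wrist_force': [-2.4875, 1.6985, 5.479], 'finger_gap': 0.0531, 'joint_pos': [-0.5099, 0.5452, -0.1732, 0.8487, 0.0002, 1.3368]}
```

View pics/w4.png

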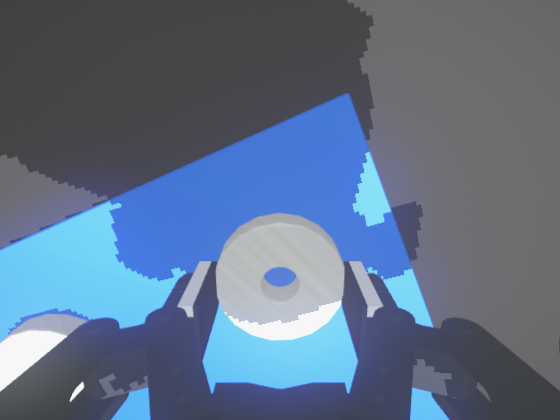

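The ring is between the pads at (281,277) px. The gap reads 53 mm and there is about 5 N upward on the tool, so the tips are lightly touching the mat. I'll lift and check.

Emit:
send_rows(
  targets=[
    [0, 0, 0.01, 0, 140],
    [0, 0, 0.02, 0, 140],
    [0, 0, 0.04, 0, 140],
    [0, 0, 0.04, 0, 140],
    [0, 0, 0, 0, 140],
    [0, 0, 0, 0, 140],
  ],
)

```text
clock: 5.35
tcp_pos: [0.576, -0.2307, 0.1176]
orientation: [0.001, 0.99, -0.138, 0.002]
wrist_force: [0.5, -0.9, -2.5]
finger_gap: 0.0533
```

```bash
cat >> h.py <<'E'
def tool(r,c):
    T=r['pose']@np.linalg.inv(r['T_tool_cam']); return (c-T[:3,3])@T[:3,:3]
E
python3 - <<'E'
from h import *
st()
r=wrist('w5')
t=tool(r,cloud(r)); m=r['z_map']>0
k=m&(np.abs(t[...,0])<.026)&(np.abs(t[...,1])<.04)&(np.abs(t[...,2])<.03)
p=t[k]; print(len(p),np.percentile(p,[2,10,50,90,98],axis=0).round(4))
np.savez('w5.npz',t=t,m=m)
print([(np.round(d['xyz'],4).tolist(),round(d['conf'],2)) for d in eyes.tip_of('ring0','wrist')][:2])
E
```

```text
{'clock': 5.35, 'tcp_pos': [0.576, -0.2307, 0.1176], 'orientation': [0.0008, 0.9905, -0.1377, 0.002], 'wrist_force': [0.5024, -0.9274, -2.4843], 'finger_gap': 0.0533, 'joint_pos': [-0.5102, 0.4493, -0.0363, 1.0809, -0.0, 1.3369]}
12342 [[-0.024  -0.0276 -0.0092]
 [-0.0189 -0.0235 -0.0087]
 [-0.0002 -0.0042 -0.008 ]
 [ 0.0184  0.0168 -0.0061]
 [ 0.0238  0.0232  0.0017]]
[([0.5934, -0.3443, 0.0093], 0.96), ([0.7243, -0.316, -0.0034], 0.94)]
```

View pics/w5.png

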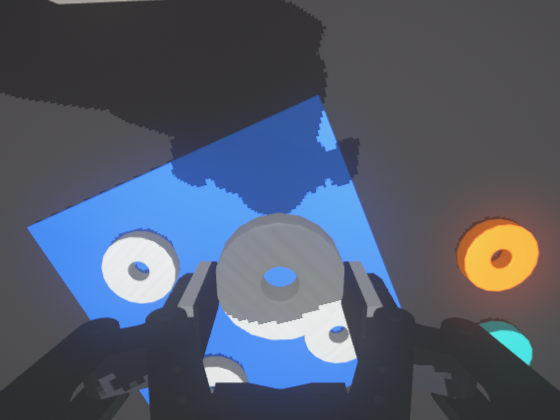

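```bash
cat >> h.py <<'E'
def held(r):
    """ring in tool frame: plane of top, outer and hole centre"""
    t=tool(r,cloud(r)); m=r['z_map']>0
    k=m&(np.abs(t[...,0])<.0295)&(np.abs(t[...,1])<.035)&(t[...,2]>-.015)&(t[...,2]<-.004)
    p=t[k]; zz=np.median(p[:,2])
    for _ in range(4):
        A=np.c_[p[:,:2],np.ones(len(p))]; co=np.linalg.lstsq(A,p[:,2],rcond=None)[0]; e=np.abs(A@co-p[:,2]); p=p[e<max(.0015,2*np.median(e))]
    print('top plane slopes,z',co.round(4),len(p))
    pl=np.abs(t[...,2]-(t[...,0]*co[0]+t[...,1]*co[1]+co[2]))<.0015
    k=(k&pl).astype(np.uint8)
    n,lab,stt,cen=cv2.connectedComponentsWithStats(k); L=1+np.argmax(stt[1:,4]); k=(lab==L)
    v,u=np.nonzero(k); 
    cs,h=cv2.findContours(k.astype(np.uint8),cv2.RETR_CCOMP,cv2.CHAIN_APPROX_NONE)
    K=r['camera_matrix']; Tt=r['T_tool_cam']
    def proj(px):
        d=np.c_[(px[:,0]-K[0,2])/K[0,0],(px[:,1]-K[1,2])/K[1,1],np.ones(len(px))]@Tt[:3,:3].T; o=Tt[:3,3]
        nrm=np.array([co[0],co[1],-1]); s=-(o@nrm+co[2])/(d@nrm); return o+d*s[:,None]
    for i,q in enumerate(cs):
        if len(q)<20: continue
        q=proj(q.reshape(-1,2).astype(float))[:,:2]
        if h[0][i][3]<0: q=q[np.abs(q[:,0])<.025]
        o,rr=circ(q)
        for _ in range(6):
            e=np.abs(np.linalg.norm(q-o,axis=1)-rr); o,rr=circ(q[e<=max(.0008,np.percentile(e,70))])
        print('hole' if h[0][i][3]>=0 else 'outer',o.round(4),rr.round(4))
E
python3 - <<'E'
from h import *
r=wrist('w6'); held(r); st()
E
```

```text
top plane slopes,z [ 0.0031 -0.0002 -0.008 ] 11110
outer [-0.0004 -0.0011] 0.0272
hole [-0.0004 -0.0013] 0.0079
{'clock': 5.5, 'tcp_pos': [0.5737, -0.2294, 0.1139], 'orientation': [-0.0005, 0.9905, -0.1377, -0.0013], 'wrist_force': [0.762, -0.122, -2.3456], 'finger_gap': 0.0531, 'joint_pos': [-0.5102, 0.4527, -0.0403, 1.0805, -0.0, 1.3369]}
```

The ring is held level. Its hole centre is at (-0.4,-1.2) mm in the tool frame, and the weight reads about 2.4 N. Now to hover over the post.

Emit:
send_rows(
  targets=[
    [0, 0, 0.043, 0, 140],
    [0, 0, 0.043, 0, 140],
    [-0.003, 0.044, 0, 0, 140],
    [-0.003, 0.044, 0, 0, 140],
    [-0.003, 0.044, 0, 0, 140],
    [-0.003, 0.044, 0, 0, 140],
    [-0.0025, 0.03, 0, 0, 140],
    [0, 0.014, 0, 0, 140],
    [0, 0, 0, 0, 140],
    [0, 0, 0, 0, 140],
    [0, 0, 0, 0, 140],
    [0, 0, 0, 0, 140],
  ],
)

```text
clock: 6.7
tcp_pos: [0.5604, -0.0113, 0.201]
orientation: [0.0, 0.99, -0.139, -0.0]
wrist_force: [-0.1, -0.2, -3.0]
finger_gap: 0.0533
```

```bash
python3 - <<'E'
from h import *
st(); r=wrist('w7'); held(r); st()
E
```

```text
{'clock': 6.7, 'tcp_pos': [0.5604, -0.0113, 0.201], 'orientation': [0.0001, 0.9903, -0.1386, -0.0001], 'wrist_force': [-0.0619, -0.2287, -3.0434], 'finger_gap': 0.0533, 'joint_pos': [-0.1632, 0.2955, -0.0528, 1.2228, -0.0003, 1.6858]}
top plane slopes,z [ 0.0017  0.0002 -0.0081] 11094
outer [-0.0004 -0.0011] 0.0272
hole [-0.0003 -0.0012] 0.0079
{'clock': 6.75, 'tcp_pos': [0.5604, -0.0111, 0.2011], 'orientation': [0.0001, 0.9903, -0.1386, -0.0001], 'wrist_force': [-0.1974, 0.9634, -1.8124], 'finger_gap': 0.0534, 'joint_pos': [-0.163, 0.2954, -0.0528, 1.2228, -0.0002, 1.6859]}
```

View pics/w7.png

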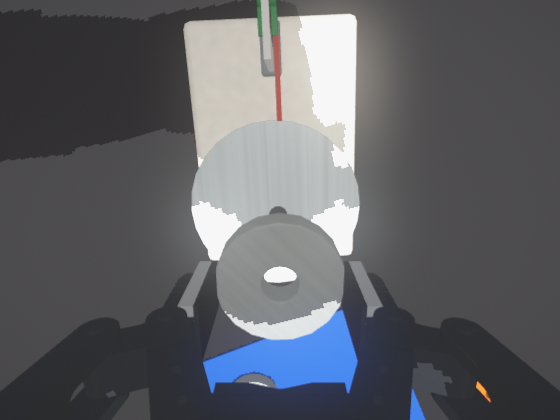

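The ring hovers over the post, with the post's base showing at (278,213) px. I'll nudge it by (-1,+1.5) mm and lower it about 12 mm past the post top, then check the pan height for blockage.

Emit:
send_rows(
  targets=[
    [-0.001, 0.0015, 0, 0, 140],
    [0, 0, 0, 0, 140],
    [0, 0, -0.012, 0, 140],
    [0, 0, -0.01, 0, 140],
    [0, 0, -0.005, 0, 140],
    [0, 0, -0.005, 0, 140],
    [0, 0, -0.005, 0, 140],
    [0, 0, 0, 0, 140],
    [0, 0, 0, 0, 140],
    [0, 0, 0, 0, 140],
  ],
)

```text
clock: 7.75
tcp_pos: [0.5596, -0.0085, 0.1647]
orientation: [0.0, 0.99, -0.138, 0.0]
wrist_force: [0.3, -0.2, -2.9]
finger_gap: 0.0532
```

```bash
cat >> h.py <<'E'
def panz(r):
    c=cloud(r); m=r['z_map']>0; t=tool(r,c) if 'T_tool_cam' in r else None
    k=m&(c[...,2]>.05)&(c[...,2]<.128)&(np.hypot(c[...,0]-.559,c[...,1]+.003)<.052)
    if t is not None: k&=(t[...,1]<-.034)
    p=c[k]; print('pan z',np.percentile(p[:,2],[10,50,90]).round(4),len(p))
E
python3 - <<'E'
from h import *
st(); r=wrist('w8'); held(r); panz(r); st()
E
```

```text
{'clock': 7.75, 'tcp_pos': [0.5596, -0.0085, 0.1647], 'orientation': [0.0, 0.9905, -0.1377, 0.0004], 'wrist_force': [0.3147, -0.1755, -2.9108], 'finger_gap': 0.0532, 'joint_pos': [-0.1586, 0.3107, -0.1226, 1.1367, -0.0, 1.6884]}
top plane slopes,z [ 0.0025 -0.0008 -0.0081] 11068
outer [-0.0004 -0.0011] 0.0272
hole [-0.0004 -0.0012] 0.0079
pan z [0.1186 0.1194 0.1202] 5047
{'clock': 7.8, 'tcp_pos': [0.5596, -0.0085, 0.1648], 'orientation': [0.0, 0.9905, -0.1377, 0.0005], 'wrist_force': [-0.5584, 0.1283, -1.9145], 'finger_gap': 0.053, 'joint_pos': [-0.1586, 0.3106, -0.1226, 1.1366, -0.0, 1.6885]}
```

View pics/w8.png

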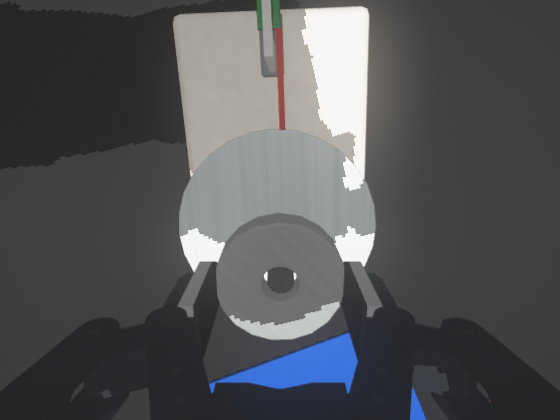

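The pan still stands at 119.4 mm and the post shows inside the hole at (280,280) px, so the ring is threaded. I'll lower it with the pan until the spring carries the weight.

Emit:
send_rows(
  targets=[
    [0, -0.0005, -0.01, 0, 140],
    [0, 0, -0.01, 0, 140],
    [0, 0, -0.01, 0, 140],
    [0, 0, -0.004, 0, 140],
    [0, 0, -0.003, 0, 140],
    [0, 0, -0.003, 0, 140],
    [0, 0, -0.003, 0, 140],
    [0, 0, -0.003, 0, 140],
    [0, 0, -0.003, 0, 140],
    [0, 0, -0.002, 0, 140],
    [0, 0, 0, 0, 140],
    [0, 0, 0, 0, 140],
  ],
)

```text
clock: 9.0
tcp_pos: [0.5594, -0.009, 0.1135]
orientation: [0.0, 0.99, -0.138, 0.0]
wrist_force: [0.0, 0.2, -0.3]
finger_gap: 0.0529
```

```bash
python3 - <<'E'
from h import *
st(); r=wrist('w9'); held(r); panz(r); st()
E
```

```text
{'clock': 9.0, 'tcp_pos': [0.5594, -0.009, 0.1135], 'orientation': [0.0, 0.9905, -0.1377, 0.0002], 'wrist_force': [0.0287, 0.1911, -0.3496], 'finger_gap': 0.0529, 'joint_pos': [-0.1595, 0.3452, -0.2054, 1.0197, -0.0001, 1.6876]}
top plane slopes,z [ 0.0017 -0.0026 -0.0081] 9837
outer [-0.0004 -0.0018] 0.0266
pan z [0.1068 0.1076 0.1084] 8067
{'clock': 9.05, 'tcp_pos': [0.5595, -0.009, 0.1136], 'orientation': [0.0, 0.9905, -0.1377, 0.0003], 'wrist_force': [-0.6293, -0.3288, 0.0291], 'finger_gap': 0.0533, 'joint_pos': [-0.1595, 0.3452, -0.2053, 1.0197, -0.0, 1.6876]}
```

View pics/w9.png

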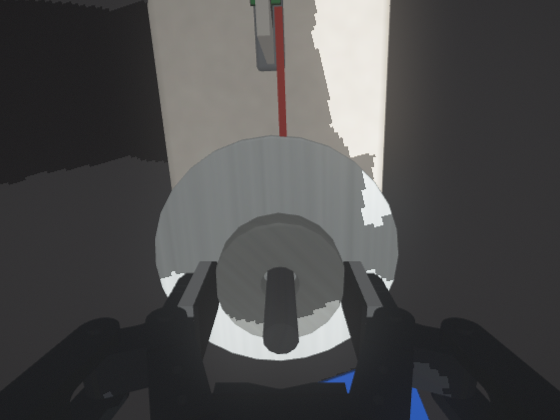

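The post comes through the ring at (281,300) px, the ring lies flat, the wrist force is about 0 and the pan is at 107.6 mm. I'll open, go straight up and look.

Emit:
send_rows(
  targets=[
    [0, 0, 0, 0, 100],
    [0, 0, 0, 0, 60],
    [0, 0, 0, 0, 20],
    [0, 0, 0, 0, 0],
    [0, 0, 0.02, 0, 0],
    [0, 0, 0.05, 0, 0],
    [0, 0, 0.05, 0, 0],
    [0, 0, 0.02, 0, 0],
    [0, 0, 0, 0, 0],
    [0, 0, 0, 0, 0],
    [0, 0, 0, 0, 0],
  ],
)

```text
clock: 10.15
tcp_pos: [0.5584, -0.0089, 0.2517]
orientation: [-0.0, 0.99, -0.138, -0.001]
wrist_force: [-0.4, 0.4, -0.4]
finger_gap: 0.0853
```

```bash
python3 - <<'E'
from h import *
st(); r=wrist('w10'); panz(r)
for n in ['pointer','mark']:
    print(n,[(np.round(d['xyz'],4).tolist(),round(d['conf'],2)) for d in eyes.tip_of(n,'wrist')][:2])
s=eyes.read_camera('scene'); save(s,'s1')
for n in ['pointer','mark']:
    print(n,[(np.round(d['xyz'],4).tolist(),round(d['conf'],2)) for d in eyes.tip_of(n,'scene')][:2])
cv2.imwrite('pics/s1c.png',cv2.resize(cv2.cvtColor(s['img'],cv2.COLOR_RGB2BGR)[190:290,240:360],None,fx=6,fy=6,interpolation=2))
E
```

```text
{'clock': 10.15, 'tcp_pos': [0.5584, -0.0089, 0.2517], 'orientation': [-0.0, 0.9905, -0.1377, -0.0013], 'wrist_force': [-0.3535, 0.436, -0.4414], 'finger_gap': 0.0853, 'joint_pos': [-0.1596, 0.2785, 0.0482, 1.3431, -0.0, 1.6876]}
pan z [0.1064 0.1073 0.1082] 2393
pointer [([0.5877, 0.093, 0.1044], 0.85)]
mark [([0.5888, 0.0944, 0.0947], 0.64)]
pointer [([0.5832, 0.0947, 0.1057], 0.81), ([0.5598, -0.001, 0.1522], 0.57)]
mark [([0.5878, 0.1008, 0.0913], 0.51), ([0.5936, -0.3439, 0.0064], 0.42)]
```

View pics/w10.png

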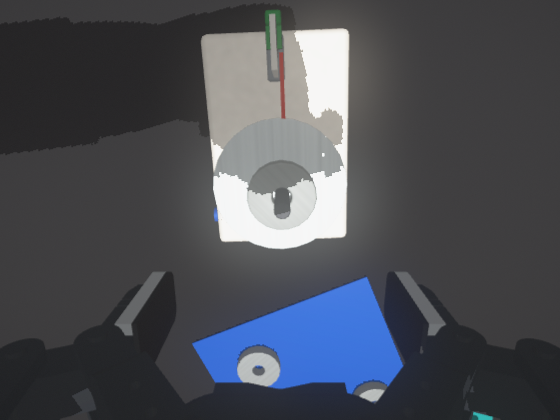

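View pics/s1c.png

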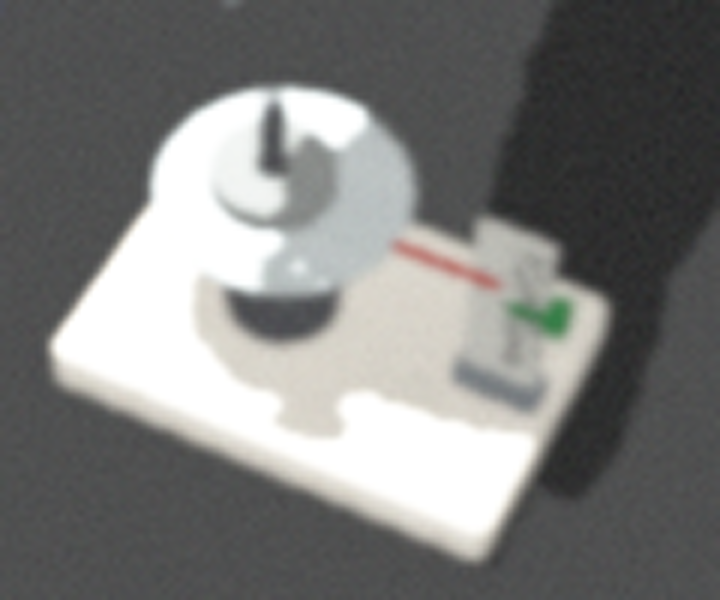

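One ring is on and flat, with the post at (282,200) px. The pan is at 107.3 mm, the pointer at about 105 mm and the mark between 91 and 95 mm, so another ring is needed.

Emit:
send_rows(
  targets=[
    [0.004, -0.045, 0, 0, 0],
    [0.004, -0.045, 0, 0, 0],
    [0.004, -0.045, 0, 0, 0],
    [0.004, -0.045, 0, 0, 0],
    [0.0045, -0.035, -0.033, 0, 0],
    [0.0045, -0.035, -0.033, 0, 0],
    [0.0045, -0.035, -0.033, 0, 0],
    [0.0045, -0.035, -0.033, 0, 0],
    [0, -0.015, 0, 0, 0],
    [0, 0, 0, 0, 0],
    [0, 0, 0, 0, 0],
    [0, 0, 0, 0, 0],
  ],
)

```text
clock: 11.65
tcp_pos: [0.5943, -0.343, 0.1236]
orientation: [0.001, 0.991, -0.137, 0.001]
wrist_force: [-0.3, 0.9, -0.4]
finger_gap: 0.0852
```

```bash
python3 - <<'E'
from h import *
r=wrist('w11'); ringfit(r,(.592,-.344)); st()
E
```

```text
n 4030 z [0.0151 0.0163 0.0174]
disc [ 0.5925 -0.3442] 0.0276
{'clock': 11.7, 'tcp_pos': [0.5943, -0.3429, 0.1236], 'orientation': [0.0006, 0.9906, -0.1368, 0.0014], 'wrist_force': [-0.5786, -0.3109, 0.063], 'finger_gap': 0.0851, 'joint_pos': [-0.6403, 0.5714, 0.1796, 1.176, 0.0003, 1.205]}
```

View pics/w11.png

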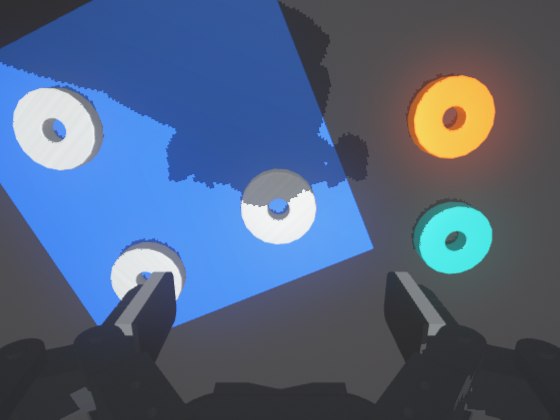

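The grey ring is at (278,207) px on the mat, fitted at (0.5925,-0.3442). The look-alikes are off to the right and clear.

Emit:
send_rows(
  targets=[
    [-0.0015, -0.0015, -0.04, 0, 0],
    [0, 0, -0.04, 0, 0],
    [0, 0, -0.025, 0, 0],
    [0, 0, -0.009, 0, 0],
    [0, 0, 0, 0, 90],
    [0, 0, 0, 0, 130],
    [0, 0, 0, 0, 140],
    [0, 0, 0, 0, 140],
    [0, 0, 0.01, 0, 140],
    [0, 0, 0.02, 0, 140],
    [0, 0, 0.04, 0, 140],
    [0, 0, 0.04, 0, 140],
  ],
)

```text
clock: 12.9
tcp_pos: [0.5913, -0.3453, 0.1186]
orientation: [-0.0, 0.99, -0.138, -0.0]
wrist_force: [1.1, -0.3, -1.3]
finger_gap: 0.0527
```

Emit:
send_rows(
  targets=[
    [0, 0, 0.04, 0, 140],
    [0, 0, 0.04, 0, 140],
    [-0.004, 0.044, 0, 0, 140],
    [-0.004, 0.044, 0, 0, 140],
    [-0.004, 0.044, 0, 0, 140],
    [-0.004, 0.044, 0, 0, 140],
    [0, 0, 0, 0, 140],
    [0, 0, 0, 0, 140],
  ],
)

```text
clock: 13.7
tcp_pos: [0.5761, -0.1686, 0.1987]
orientation: [0.001, 0.991, -0.137, 0.001]
wrist_force: [0.4, -0.5, -3.7]
finger_gap: 0.0527
```

```bash
python3 - <<'E'
from h import *
st();r=wrist('w12'); held(r); st()
E
```

```text
{'clock': 13.7, 'tcp_pos': [0.5761, -0.1686, 0.1987], 'orientation': [0.0005, 0.9906, -0.1366, 0.001], 'wrist_force': [0.4395, -0.5462, -3.7472], 'finger_gap': 0.0527, 'joint_pos': [-0.4181, 0.371, 0.0486, 1.2463, -0.0005, 1.4267]}
top plane slopes,z [ 0.0008  0.001  -0.0058] 10633
outer [-0.0004 -0.0017] 0.0272
hole [-0.0004 -0.0018] 0.008
{'clock': 13.75, 'tcp_pos': [0.5763, -0.1697, 0.1984], 'orientation': [0.0006, 0.9905, -0.1373, 0.001], 'wrist_force': [0.0696, -0.5297, -2.5023], 'finger_gap': 0.0523, 'joint_pos': [-0.4196, 0.372, 0.0494, 1.246, -0.0005, 1.4268]}
```

View pics/w12.png

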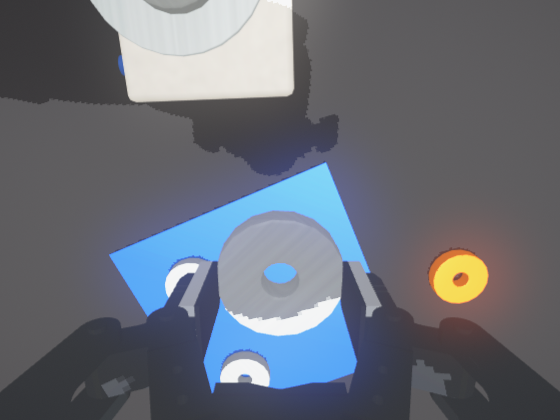

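The second ring is held level: hole at (-0.4,-1.8) mm in the tool frame, underside 8 mm below the TCP. I'll carry it over the post.

Emit:
send_rows(
  targets=[
    [-0.004, 0.044, 0, 0, 140],
    [-0.004, 0.044, 0, 0, 140],
    [-0.004, 0.044, 0, 0, 140],
    [-0.0045, 0.02, 0, 0, 140],
    [0, 0.008, 0, 0, 140],
    [0, 0, 0, 0, 140],
    [0, 0, 0, 0, 140],
    [0, 0, 0, 0, 140],
    [0, 0, 0, 0, 140],
  ],
)

```text
clock: 14.65
tcp_pos: [0.5596, -0.0108, 0.1972]
orientation: [0.0, 0.99, -0.139, 0.0]
wrist_force: [0.8, 0.2, -3.1]
finger_gap: 0.0529
```

```bash
python3 - <<'E'
from h import *
st()
E
```

```text
{'clock': 14.65, 'tcp_pos': [0.5596, -0.0108, 0.1972], 'orientation': [0.0001, 0.9903, -0.1387, 0.0001], 'wrist_force': [0.7533, 0.2098, -3.1125], 'finger_gap': 0.0529, 'joint_pos': [-0.1626, 0.2952, -0.0627, 1.2128, -0.0002, 1.6864]}
```

Emit:
send_rows(
  targets=[
    [0, 0.0005, -0.01, 0, 140],
    [0, 0, -0.01, 0, 140],
    [0, 0, -0.006, 0, 140],
    [0, 0, -0.005, 0, 140],
    [0, 0, -0.005, 0, 140],
    [0, 0, -0.005, 0, 140],
    [0, 0, 0, 0, 140],
    [0, 0, 0, 0, 140],
    [0, 0, 0, 0, 140],
  ],
)

```text
clock: 15.55
tcp_pos: [0.5595, -0.009, 0.1567]
orientation: [0.0, 0.99, -0.138, 0.0]
wrist_force: [-0.5, 0.5, -3.6]
finger_gap: 0.0526
```

```bash
python3 - <<'E'
from h import *
r=wrist('w13'); held(r); panz(r); st()
E
```

```text
top plane slopes,z [ 0.0011  0.0003 -0.0058] 10622
outer [-0.0004 -0.0017] 0.0272
hole [-0.0004 -0.002 ] 0.0079
pan z [0.1066 0.1074 0.1082] 5021
{'clock': 15.6, 'tcp_pos': [0.5595, -0.009, 0.1567], 'orientation': [0.0, 0.9905, -0.1377, 0.0004], 'wrist_force': [-0.1436, 1.3231, -3.4617], 'finger_gap': 0.052, 'joint_pos': [-0.1595, 0.3153, -0.1364, 1.1183, -0.0, 1.6876]}
```

View pics/w13.png

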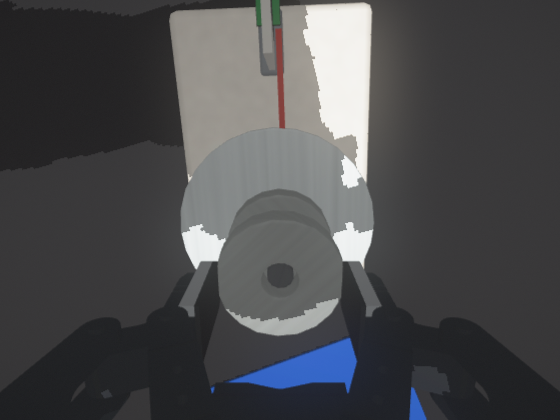

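The post shows in the hole at (280,274) px and the pan is unmoved at 107.4 mm, so the ring is threaded. Lowering.

Emit:
send_rows(
  targets=[
    [0, -0.0005, -0.008, 0, 140],
    [0, 0, -0.008, 0, 140],
    [0, 0, -0.005, 0, 140],
    [0, 0, -0.003, 0, 140],
    [0, 0, -0.003, 0, 140],
    [0, 0, -0.003, 0, 140],
    [0, 0, -0.003, 0, 140],
    [0, 0, -0.003, 0, 140],
    [0, 0, -0.003, 0, 140],
    [0, 0, 0, 0, 140],
    [0, 0, 0, 0, 140],
  ],
)

```text
clock: 16.7
tcp_pos: [0.5593, -0.0094, 0.1175]
orientation: [0.0, 0.99, -0.138, 0.0]
wrist_force: [-1.1, -0.5, -0.4]
finger_gap: 0.0524
```

```bash
python3 - <<'E'
from h import *
r=wrist('w14'); held(r); panz(r); st()
E
```

```text
top plane slopes,z [ 0.0002 -0.0005 -0.0059] 9808
outer [-0.0005 -0.0017] 0.0272
hole [-0.0004  0.0049] 0.013
pan z [0.0945 0.0953 0.0961] 6860
{'clock': 16.75, 'tcp_pos': [0.5593, -0.0095, 0.1175], 'orientation': [0.0, 0.9905, -0.1377, 0.0001], 'wrist_force': [-0.9471, 0.5304, -0.2943], 'finger_gap': 0.0522, 'joint_pos': [-0.1604, 0.3421, -0.1994, 1.029, -0.0, 1.6867]}
```

View pics/w14.png

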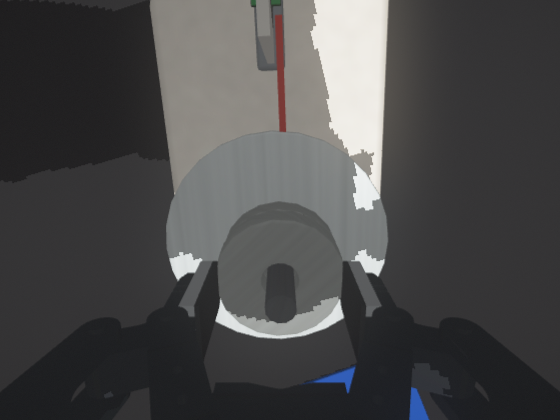

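Two rings are stacked, the pan is at 95.3 mm and the force is about 0. I'll release, then look at the pointer from the blade's +x side.

Emit:
send_rows(
  targets=[
    [0, 0, 0, 0, 100],
    [0, 0, 0, 0, 60],
    [0, 0, 0, 0, 20],
    [0, 0, 0, 0, 0],
    [0, 0, 0.02, 0, 0],
    [0, 0, 0.05, 0, 0],
    [0, 0, 0.04, 0, 0],
    [0, 0, 0.01, 0, 0],
    [0.04, 0.007, 0, 0, 0],
    [0.04, 0.007, 0, 0, 0],
    [0.045, 0.007, -0.03, 0, 0],
    [0.003, 0, -0.04, 0, 0],
  ],
)

```text
clock: 17.95
tcp_pos: [0.69, 0.0113, 0.1695]
orientation: [-0.0, 0.991, -0.137, 0.004]
wrist_force: [0.2, -0.1, -1.3]
finger_gap: 0.0851
```

Emit:
send_rows(
  targets=[
    [0, 0, -0.02, 0, 0],
    [0, 0, 0, 0, 0],
    [0, 0, 0, 0, 0],
    [0, 0, 0, 0, 0],
    [0, 0, 0, 0, 0],
  ],
)

```text
clock: 18.45
tcp_pos: [0.6845, 0.0108, 0.1523]
orientation: [-0.0, 0.99, -0.138, 0.002]
wrist_force: [-0.2, -0.2, 0.2]
finger_gap: 0.0854
```

```bash
python3 - <<'E'
from h import *
st(); r=wrist('w15'); c=cloud(r)
np.savez('w15.npz',c=c,img=r['img'],z=r['z_map'])
for n in ['pointer','mark']:
    print(n,[(np.round(d['xyz'],4).tolist(),round(d['conf'],2)) for d in eyes.tip_of(n,'wrist')][:2])
im=r['img'].astype(int)
red=(im[...,0]>im[...,1]*1.8)&(im[...,0]>im[...,2]*1.8)&(im[...,0]>50)
gr=(im[...,1]>im[...,0]*1.5)&(im[...,1]>im[...,2]*1.3)&(im[...,1]>40)
for n,k in [('red',red),('green',gr)]:
    v,u=np.nonzero(k); p=c[k]; print(n,len(p),u.min(),u.max(),v.min(),v.max(),np.percentile(p,[2,25,50,75,98],axis=0).round(4).tolist())
    
E
```

```text
{'clock': 18.45, 'tcp_pos': [0.6845, 0.0108, 0.1523], 'orientation': [-0.0, 0.9905, -0.1378, 0.002], 'wrist_force': [-0.1637, -0.2106, 0.2341], 'finger_gap': 0.0854, 'joint_pos': [-0.1014, 0.5544, 0.2221, 1.2345, -0.0001, 1.7458]}
pointer [([0.5874, 0.0941, 0.0957], 0.66)]
mark [([0.5911, 0.0926, 0.0933], 0.69)]
red 482 68 89 138 219 [[0.5767, 0.0498, 0.0911], [0.5803, 0.0635, 0.093], [0.584, 0.0764, 0.0935], [0.5862, 0.0857, 0.094], [0.5887, 0.0937, 0.095]]
green 976 31 71 79 129 [[0.5844, 0.1, 0.0874], [0.5888, 0.1129, 0.0937], [0.5914, 0.1179, 0.0968], [0.5939, 0.1213, 0.1], [0.5955, 0.1247, 0.1013]]
```

View pics/w15.png

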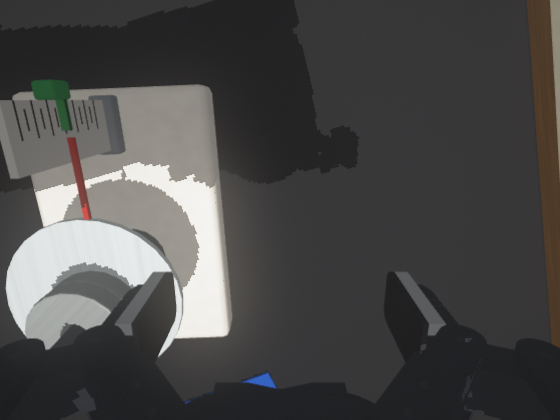

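```bash
python3 - <<'E'
import numpy as np,cv2
d=np.load('w15.npz'); im=d['img'][75:155,20:120]
cv2.imwrite('pics/w15c.png',cv2.resize(cv2.cvtColor(im,cv2.COLOR_RGB2BGR),None,fx=7,fy=7,interpolation=cv2.INTER_CUBIC))
E
```

```text
(no output)
```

View pics/w15c.png

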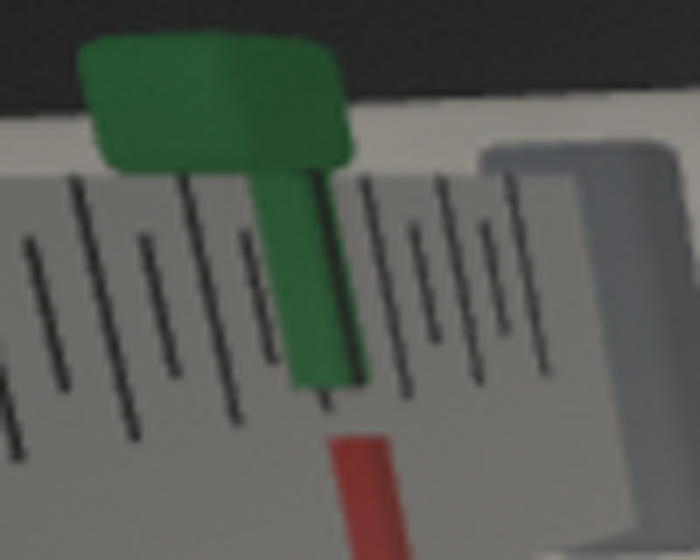

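At (65,115) px, the view from the +x side shows the pointer's tip nearly in line with the mark's black line. That is too close to call at 0.75 mm per pixel. I'll close the fingers and take a nearer view.

Emit:
send_rows(
  targets=[
    [0, 0, 0, 0, 255],
    [0, 0, 0, 0, 255],
    [0, 0, 0, 0, 255],
    [0, 0, 0, 0, 255],
    [0, 0, 0, 0, 255],
    [0, 0, 0, 0, 255],
    [-0.012, 0.007, -0.02, 0, 255],
    [-0.012, 0.007, -0.025, 0, 255],
    [0, 0, -0.02, 0, 255],
    [0, 0, 0, 0, 255],
    [0, 0, 0, 0, 255],
    [0, 0, 0, 0, 255],
  ],
)

```text
clock: 19.8
tcp_pos: [0.6608, 0.0247, 0.0863]
orientation: [-0.0, 0.99, -0.138, 0.001]
wrist_force: [-0.7, 0.4, -1.0]
finger_gap: 0.0001
```

```bash
python3 - <<'E'
from h import *
st(); r=wrist('w16'); c=cloud(r)
np.savez('w16.npz',c=c,img=r['img'],z=r['z_map'],pose=r['pose'],K=r['camera_matrix'])
for n in ['pointer','mark']:
    print(n,[(np.round(d['xyz'],4).tolist(),round(d['conf'],2)) for d in eyes.tip_of(n,'wrist')][:2])
E
```

```text
{'clock': 19.8, 'tcp_pos': [0.6608, 0.0247, 0.0863], 'orientation': [-0.0, 0.9905, -0.1378, 0.0013], 'wrist_force': [-0.7092, 0.3573, -0.9722], 'finger_gap': 0.0001, 'joint_pos': [-0.0839, 0.5472, 0.0436, 1.0645, -0.0001, 1.7634]}
pointer [([0.5878, 0.093, 0.0908], 0.93)]
mark [([0.5895, 0.0957, 0.0969], 0.58)]
```

View pics/w16.png

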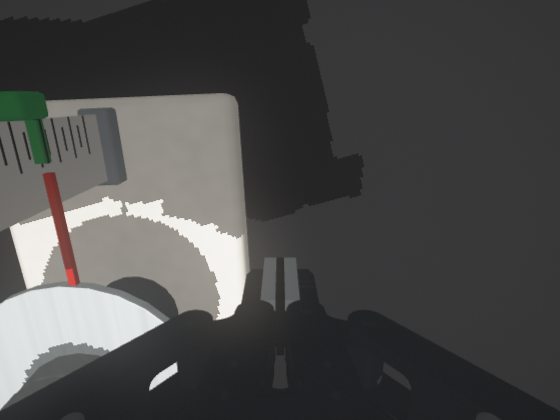

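```bash
python3 - <<'E'
import numpy as np,cv2
d=np.load('w16.npz'); c=d['c']; im=d['img']
cv2.imwrite('pics/w16c.png',cv2.resize(cv2.cvtColor(im[100:200,0:110],cv2.COLOR_RGB2BGR),None,fx=6,fy=6,interpolation=cv2.INTER_CUBIC))
a=np.deg2rad(-16);o=np.array([.559,-.003,0]);Rm=np.array([[np.cos(a),np.sin(a),0],[-np.sin(a),np.cos(a),0],[0,0,1]])
s=(c-o)@Rm.T*1000
for v in [130,140,150,156,160,176,180,186,195,210,230]:
    print(v,[(u,*(np.round(s[v,u],1)),*im[v,u]) for u in (range(30,48,1) if v<165 else range(44,70) ) if (im[v,u,1]>1.4*im[v,u,0] or im[v,u,0]>1.6*im[v,u,1] or (v<165 and im[v,u].max()<45))].__repr__().replace('np.float32','').replace('np.float64','').replace('np.uint8',''))
E
```

```text
130 [(30, (-1.0), (118.4), (95.2), (41), (85), (51)), (31, (-1.6), (118.2), (93.7), (41), (86), (51)), (32, (-0.8), (118.3), (94.5), (42), (86), (51)), (33, (-0.0), (118.3), (95.0), (42), (86), (51)), (34, (0.1), (118.3), (94.7), (41), (86), (51)), (35, (-0.2), (118.2), (93.6), (42), (86), (52)), (36, (0.8), (118.3), (94.5), (42), (86), (52)), (37, (0.3), (118.2), (93.3), (40), (82), (50)), (38, (0.9), (118.2), (93.7), (40), (77), (48)), (39, (1.4), (118.2), (93.8), (39), (74), (46)), (40, (0.2), (118.1), (91.5), (35), (51), (38)), (41, (1.5), (118.2), (92.8), (32), (35), (33)), (43, (0.5), (117.9), (90.1), (38), (70), (44)), (44, (0.9), (117.9), (90.2), (36), (58), (41))]
140 [(30, (-1.8), (114.7), (95.0), (42), (86), (52)), (31, (-1.8), (114.7), (94.6), (42), (86), (52)), (32, (-1.2), (114.7), (94.8), (42), (86), (52)), (33, (-1.6), (114.6), (93.7), (43), (86), (51)), (34, (-1.0), (114.6), (94.1), (43), (86), (52)), (35, (-0.6), (114.6), (94.1), (42), (86), (51)), (36, (0.1), (114.7), (94.5), (43), (86), (52)), (37, (-0.5), (114.6), (93.2), (43), (86), (52)), (38, (1.0), (114.7), (
[... 5216 characters left out ...]
2), (111), (60), (55)), (60, (2.7), (87.0), (92.4), (109), (60), (55)), (61, (2.0), (86.5), (90.6), (110), (61), (56)), (62, (2.9), (86.7), (91.4), (109), (60), (55))]
230 [(57, (0.7), (79.0), (93.4), (127), (66), (61)), (58, (1.4), (79.2), (94.0), (126), (66), (60)), (59, (1.4), (78.9), (93.2), (126), (66), (61)), (60, (2.1), (79.1), (93.8), (126), (66), (61)), (61, (2.4), (79.1), (93.6), (127), (66), (61)), (62, (2.8), (79.1), (93.6), (127), (66), (61)), (63, (3.3), (79.1), (93.7), (118), (66), (60)), (64, (3.1), (78.7), (92.8), (113), (65), (60)), (65, (3.7), (78.9), (93.2), (112), (65), (60)), (66, (3.5), (78.5), (92.1), (112), (66), (60)), (67, (3.4), (78.2), (91.4), (113), (66), (61))]
```

View pics/w16c.png

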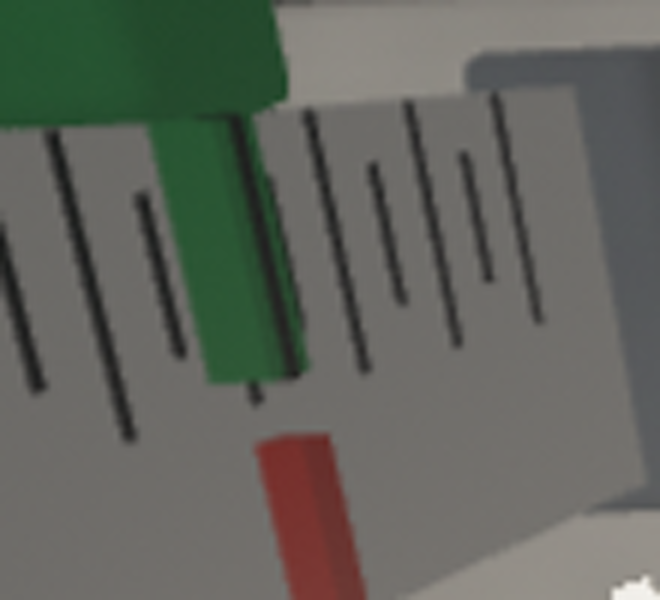

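The nearer picture shows the black mark line at (46,150) px and the red tip at (52,173). The bar's midline extrapolates to slightly below the line. I'll average several frames for a precise figure.

```bash
cat > meas.py <<'E'
from h import *
Z=[];I=[]
N=int(sys.argv[1])
for i in range(N):
    r=wrist('tmp'); Z.append(r['z_map'].astype(float)); I.append(r['img'].astype(float))
st()
Z=np.array(Z); print('noise',np.nanmedian(Z[:,150,35:42].std(0)))
r['z_map']=np.median(Z,0); im=np.mean(I,0)
np.savez(sys.argv[2],z=r['z_map'],img=im,pose=r['pose'],K=r['camera_matrix'])
E
python3 meas.py 8 m1.npz
cat > ana.py <<'E'
import numpy as np,sys
d=np.load(sys.argv[1]); K=d['K'];P=d['pose'];im=d['img'];z=d['z']
v,u=np.indices(z.shape); c=np.stack([(u-K[0,2])/K[0,0]*z,(v-K[1,2])/K[1,1]*z,z],-1)@P[:3,:3].T+P[:3,3]
R,G,B=im[...,0],im[...,1],im[...,2]
red=(R>1.7*G); bt=red&(R>115)&(v>172)&(v<230)&(u<80); bf=red&(R<109)&(R>100)&(v>172)&(v<230)
a=c[bt]; b,*_=np.linalg.lstsq(np.c_[a[:,1],np.ones(len(a))],a[:,0],rcond=None)
yaw=-np.arctan(b[0]); print('bar yaw deg',np.degrees(yaw))  # dx/dy
ca,sa=np.cos(yaw),np.sin(yaw)
# yaw: x = b*y -> dir (b,1); scale y axis
e=np.array([b[0],1,0]);e/=np.linalg.norm(e);ex=np.array([e[1],-e[0],0])
o=np.array([.559,-.003,0])
S=lambda p:np.stack([(p-o)@ex,(p-o)@e,p[...,2]],-1)*1000
s=S(c)
gt=(G>1.8*R)&(G>85)&(v>128)&(v<161)&(u<50)
for n,k in [('bar top',bt),('bar front',bf),('tongue top',gt)]:
    q=s[k]; print(n,k.sum(),'x',np.percentile(q[:,0],[5,50,95]).round(2),'y',np.percentile(q[:,1],[5,95]).round(1),'z',q[:,2].mean().round(2),np.median(q[:,2]).round(2),'se',(q[:,2].std()/k.sum()**.5).round(3))
    A=np.c_[q[:,1],np.ones(len(q))]; m=np.linalg.lstsq(A,q[:,2],rcond=None)[0]; print('   z at y=104:',(m[0]*104+m[1]).round(2),'slope',m[0].round(3))
o_=P[:3,3]
def ray(u,v,x):
    dd=P[:3,:3]@np.array([(u-K[0,2])/K[0,0],(v-K[1,2])/K[1,1],1]); so=S(o_); sd=np.array([dd@ex,dd@e,dd[2]])*1000
    t=(x-so[0])/sd[0]; return so+sd*t
# subpixel rows
for vv in range(130,162,3):
    row=im[vv].sum(1); g=G[vv]
    print(vv,'G',np.round(g[30:56]).astype(int).tolist())
for vv in range(175,200,5): print(vv,'R',np.round(R[vv,40:66]).astype(int).tolist(),np.round(G[vv,40:66]).astype(int).tolist())
E
python3 ana.py m1.npz
```

```text
{'clock': 20.35, 'tcp_pos': [0.6595, 0.0249, 0.0849], 'orientation': [0.0, 0.9905, -0.1377, 0.0001], 'wrist_force': [-0.5971, -0.1504, -0.2679], 'finger_gap': -0.0003, 'joint_pos': [-0.0837, 0.5479, 0.0409, 1.0637, -0.0, 1.7634]}
noise 0.000670722932788807
bar yaw deg -12.429934473565343
bar top 402 x [5.35 6.57 7.88] y [ 80.5 100.7] z 93.25 93.25 se 0.013
   z at y=104: 93.29 slope 0.003
bar front 128 x [7.73 8.01 8.35] y [ 89.7 101.3] z 91.71 91.65 se 0.063
   z at y=104: 91.84 slope 0.016
tongue top 296 x [4.39 5.97 7.49] y [107.5 118. ] z 93.83 93.82 se 0.016
   z at y=104: 93.83 slope -0.001
130 G [86, 86, 86, 86, 86, 86, 86, 86, 81, 76, 70, 50, 36, 47, 70, 62, 76, 102, 107, 107, 107, 107, 107, 91, 54, 54]
133 G [86, 86, 86, 86, 86, 86, 86, 86, 85, 79, 75, 66, 44, 36, 57, 68, 60, 88, 105, 107, 107, 107, 107, 105, 78, 48]
136 G [86, 86, 86, 86, 86, 86, 86, 86, 86, 84, 77, 74, 60, 40, 39, 65, 67, 64, 100, 107, 107, 107, 107, 107, 101, 66]
139 G [89, 86, 86, 86, 86, 86, 86, 86, 86, 86, 82, 76, 72, 52, 37, 48, 70, 64, 75, 102, 108, 108, 108, 108, 108, 92]
142 G [95, 88, 86, 86, 86, 
[... 1363 characters left out ...]
120, 120, 115, 107, 105, 105, 105, 107, 113, 114, 114, 114, 114, 115, 114] [110, 110, 110, 110, 111, 98, 64, 50, 51, 51, 51, 51, 52, 51, 51, 51, 51, 51, 67, 104, 111, 112, 112, 112, 112, 112]
190 R [114, 113, 114, 114, 114, 114, 115, 118, 120, 120, 121, 121, 121, 121, 118, 109, 106, 106, 106, 107, 113, 115, 115, 115, 115, 116] [111, 111, 111, 111, 111, 111, 104, 73, 54, 53, 53, 53, 54, 54, 53, 53, 53, 53, 53, 64, 102, 112, 112, 113, 113, 113]
195 R [114, 114, 114, 114, 114, 115, 115, 115, 119, 121, 121, 121, 121, 122, 122, 120, 111, 108, 107, 107, 108, 113, 116, 116, 116, 116] [112, 112, 112, 112, 112, 112, 112, 108, 78, 58, 55, 55, 55, 55, 56, 55, 55, 55, 55, 55, 63, 98, 112, 113, 113, 113]
```

```bash
cat >> ana.py <<'E'
print('----')
def rayz(u,v,z):
    dd=P[:3,:3]@np.array([(u-K[0,2])/K[0,0],(v-K[1,2])/K[1,1],1]); so=S(o_); sd=np.array([dd@ex,dd@e,dd[2]])*1000
    return so+sd*(z-so[2])/sd[2]
def cross(y,i0,i1,lev):
    for i in range(i0,i1):
        if (y[i]-lev)*(y[i+1]-lev)<=0 and y[i]!=y[i+1]: return i+(lev-y[i])/(y[i+1]-y[i])
    return np.nan
zt,zb=s[gt][:,2].mean(),s[bt][:,2].mean()
out=[]
for vv in range(130,160):
    g=G[vv]; i=int(np.argmin(np.where((u[0]>37)&(u[0]<53),g,999)[38:52])+38)
    # line centre: dark weight around min
    j=np.arange(i-2,i+3); w=np.clip(72-g[j],0,None); lc=(w*j).sum()/w.sum()
    ed=cross(g,i-7,i,81)
    xf=rayz(ed,vv,zt); L=ray(lc,vv,xf[0]); out.append([ed,lc,xf[0],L[1],L[2]])
out=np.array(out); print('line: xf med',np.nanmedian(out[:,2]),'z',np.nanmedian(out[:,4]),np.nanstd(out[:,4]),'below top',zt-np.nanmedian(out[:,4]))
out=[]
for vv in range(175,200):
    rr,g=R[vv],G[vv]; i=int(40+np.argmax(rr[40:58]))
    top=rr[i]; j=int(40+np.argmin(rr[40:66]-0)); 
    k=[q for q in range(44,64) if g[q]<60]; hi=k[-1]; lev=(rr[k[0]+2]+rr[hi-1])/2
    ed=cross(rr,k[0]+3,hi,lev); be=cross(g,hi-1,hi+4,(g[hi-2]+111)/2)
    xf=rayz(ed,vv,zb); L=ray(be,vv,xf[0]); out.append([ed,be,xf[0],L[1],L[2]])
out=np.array(out); print('bar: xf',np.nanmedian(out[:,2]),'bottom z',np.nanmedian(out[:,4]),np.nanstd(out[:,4]),'thick',zb-np.nanmedian(out[:,4]))
E
python3 ana.py m1.npz | sed -n '/----/,$p'
```

```text
----
line: xf med 7.860153786164396 z 91.62570229648061 0.08190324458933188 below top 2.200506606522211
bar: xf 8.083943503871737 bottom z 90.32051725250378 0.019735463291441897 thick 2.9294082791815583
```

```bash
python3 - <<'E'
import numpy as np
for f in ['w1','w15','w16']:
    d=np.load(f+'.npz'); im=d['img'].astype(int); c=d['c']
    red=(im[...,0]>1.5*im[...,1])&(im[...,0]>1.5*im[...,2])&(im[...,0]>45)&(d['z']>0)&(np.hypot(c[...,0]-.585,c[...,1]-.07)<.04)
    p=c[red]; print(f,len(p),np.percentile(p[:,2],[10,50,90]).round(4),p[:,2].mean())
    pan=(d['z']>0)&(np.hypot(c[...,0]-.559,c[...,1]+.003)<.052)&(c[...,2]<.125)&(c[...,2]>.085)&(im.min(-1)>60)
    k=pan&(c[...,1]>.02); print('  pan',np.median(c[k][:,2]),k.sum())
E
```

```text
Traceback (most recent call last):
IndexError: index -1 is out of bounds for axis 0 with size 0
```

```bash
python3 - <<'E'
import numpy as np
for f in ['w1','w15','w16']:
    d=np.load(f+'.npz'); im=d['img'].astype(int); c=d['c']
    red=(im[...,0]>1.25*im[...,1])&(im[...,0]>1.25*im[...,2])&(d['z']>0)&(np.hypot(c[...,0]-.585,c[...,1]-.07)<.04)&(c[...,2]>.08)
    p=c[red]; print(f,len(p))
    if len(p): print(np.percentile(p[:,2],[10,50,90]).round(4),p[:,2].mean())
    k=(d['z']>0)&(np.hypot(c[...,0]-.559,c[...,1]+.003)<.052)&(c[...,2]<.125)&(c[...,2]>.085)&(c[...,1]>.03); print('  pan',np.median(c[k][:,2]) if k.any() else 0,k.sum())
    if f=='w15':
        g=(im[...,1]>1.8*im[...,0])&(d['z']>0)&(c[...,1]>.099)&(c[...,1]<.112); print('tongue',np.median(c[g][:,2]),g.sum())
E
```

```text
w1 13
[0.1164 0.1179 0.1183] 0.11754290139139946
  pan 0.11940717946939206 1795
w15 684
[0.0915 0.0934 0.0943] 0.09313334921458855
  pan 0.09520711737144627 2753
tongue 0.09416594719472174 179
w16 1389
[0.0914 0.0934 0.0942] 0.09305541243599716
  pan 0.09520774024262343 4287
```

The two are within about 0.2 mm from here, which I can't resolve. I'll turn the wrist half round and come close from the far side, off the balance, at about half the range.

Emit:
send_rows(
  targets=[
    [0.001, 0, 0.04, 8.57, 255],
    [0.001, 0, 0.04, 8.57, 255],
    [0.001, 0, 0.04, 8.57, 255],
    [0, 0, 0.04, 8.57, 255],
    [0.001, 0.017, 0, 8.57, 255],
    [0.001, 0.017, 0, 8.57, 255],
    [0.001, 0.017, 0, 8.57, 255],
    [0.001, 0.017, 0, 8.57, 255],
    [0.001, 0.017, 0, 8.57, 255],
    [0.001, 0.017, 0, 8.57, 255],
    [0.001, 0.017, 0, 8.57, 255],
    [0, 0.014, 0, 8.57, 255],
  ],
)

```text
clock: 21.55
tcp_pos: [0.6695, 0.1589, 0.2446]
orientation: [-0.0, 0.723, 0.691, -0.0]
wrist_force: [0.5, 0.4, -0.1]
finger_gap: -0.0002
```

Emit:
send_rows(
  targets=[
    [0, 0, 0, 8.57, 255],
    [0, 0, 0, 8.57, 255],
    [0, 0, 0, 8.57, 255],
    [0, 0, 0, 8.57, 255],
    [0, 0, 0, 8.57, 255],
    [0, 0, 0, 8.57, 255],
    [0, 0, -0.03, 8.57, 255],
    [0, 0, -0.03, 8.57, 255],
    [0, 0, -0.03, 8.57, 255],
    [0, 0, -0.03, 0, 255],
    [0, 0, 0, 0, 255],
    [0, 0, 0, 0, 255],
  ],
)

```text
clock: 22.75
tcp_pos: [0.6692, 0.1579, 0.1248]
orientation: [-0.001, 0.138, 0.99, -0.0]
wrist_force: [0.4, -0.2, 1.4]
finger_gap: -0.0002
```

```bash
python3 - <<'E'
from h import *
st(); r=wrist('w17'); c=cloud(r)
im=r['img'].astype(int)
red=(im[...,0]>1.6*im[...,1]); gr=(im[...,1]>1.6*im[...,0])
for k in (red,gr):
    k=k&(c[...,2]>.08); v,u=np.nonzero(k); print(k.sum(),u.min(),u.max(),v.min(),v.max(),np.median(c[k],0)) if k.any() else 0
E
```

```text
{'clock': 22.75, 'tcp_pos': [0.6692, 0.1579, 0.1248], 'orientation': [-0.0007, 0.1381, 0.9904, -0.0002], 'wrist_force': [0.4063, -0.1833, 1.4064], 'finger_gap': -0.0002, 'joint_pos': [0.1151, 0.5775, 0.1929, 1.1876, 0.0001, -1.1785]}
648 408 421 0 81 [0.58430791 0.07859338 0.09353286]
953 403 559 90 411 [0.59063731 0.11755795 0.0989186 ]
```

View pics/w17.png

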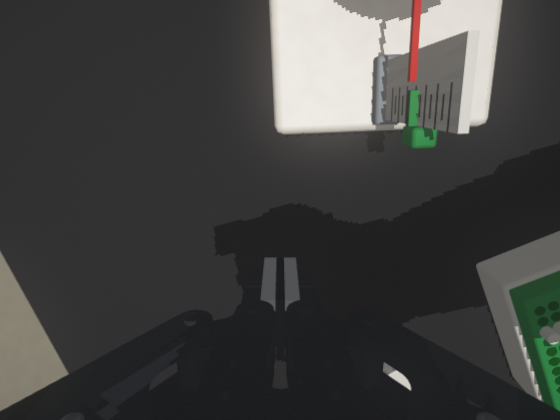

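The mark is clear at (413,105) px and the tip at (415,80) from the far side. I'll go lower to come nearer.

Emit:
send_rows(
  targets=[
    [0, 0, -0.03, 0, 255],
    [0, -0.004, -0.025, 0, 255],
    [0, 0, -0.02, 0, 255],
    [0, 0, 0, 0, 255],
    [0, 0, 0, 0, 255],
    [0, 0, 0, 0, 255],
    [0, 0, 0, 0, 255],
    [0, 0, 0, 0, 255],
  ],
)

```text
clock: 23.6
tcp_pos: [0.6704, 0.1541, 0.0513]
orientation: [0.001, 0.138, 0.99, 0.0]
wrist_force: [-0.7, 0.6, -0.5]
finger_gap: -0.0003
```

```bash
python3 meas.py 8 m2.npz; python3 - <<'E'
import numpy as np,cv2
d=np.load('m2.npz'); im=np.clip(d['img'],0,255).astype(np.uint8)
cv2.imwrite('pics/m2.png',cv2.cvtColor(im,cv2.COLOR_RGB2BGR))
cv2.imwrite('pics/m2c.png',cv2.resize(cv2.cvtColor(im[10:130,460:560],cv2.COLOR_RGB2BGR),None,fx=5,fy=5,interpolation=cv2.INTER_CUBIC))
E
```

```text
{'clock': 24.0, 'tcp_pos': [0.6695, 0.1539, 0.0497], 'orientation': [-0.0001, 0.138, 0.9904, -0.0], 'wrist_force': [0.1506, -0.3847, 0.0545], 'finger_gap': -0.0, 'joint_pos': [0.1093, 0.6238, 0.0818, 1.0291, 0.0, -1.1847]}
noise 0.0008853840460554753
```

View pics/m2.png

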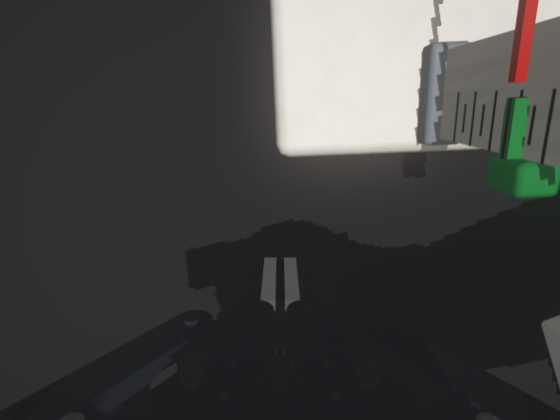

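View pics/m2c.png

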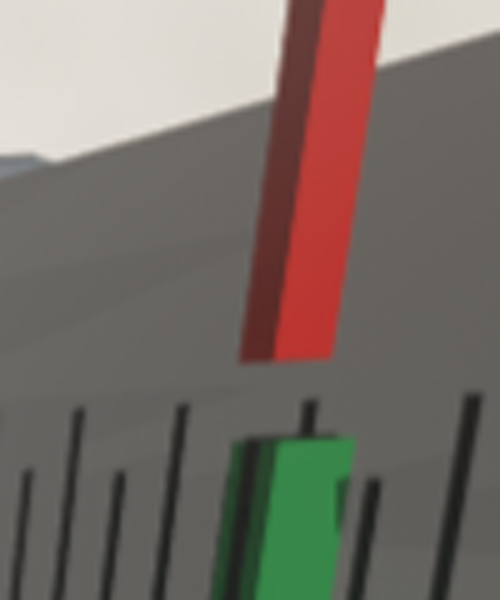

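This view at about half the range shows the front faces in detail. The bar's midline is near the mark's black line, slightly on the lower (left) side. Now to compute it.

```bash
cat > ana2.py <<'E'
import numpy as np,sys
d=np.load(sys.argv[1]); K=d['K'];P=d['pose'];im=d['img'];z=d['z']
v,u=np.indices(z.shape); c=np.stack([(u-K[0,2])/K[0,0]*z,(v-K[1,2])/K[1,1]*z,z],-1)@P[:3,:3].T+P[:3,3]
R,G,B=im[...,0],im[...,1],im[...,2]
for vv in (40,60,76): print(vv,'R',[(i,int(R[vv,i]),int(G[vv,i])) for i in range(503,542)])
for vv in (102,112,122): print(vv,'RG',[(i,int(R[vv,i]),int(G[vv,i])) for i in range(498,536)])
E
python3 ana2.py m2.npz
```

```text
40 R [(503, 108, 105), (504, 108, 104), (505, 108, 104), (506, 107, 104), (507, 108, 104), (508, 107, 103), (509, 107, 103), (510, 107, 103), (511, 107, 103), (512, 107, 103), (513, 101, 75), (514, 97, 57), (515, 96, 54), (516, 96, 54), (517, 96, 53), (518, 96, 53), (519, 97, 53), (520, 140, 58), (521, 179, 61), (522, 186, 62), (523, 187, 62), (524, 186, 62), (525, 186, 62), (526, 186, 61), (527, 186, 61), (528, 186, 61), (529, 186, 61), (530, 186, 61), (531, 186, 61), (532, 148, 80), (533, 112, 97), (534, 105, 100), (535, 105, 100), (536, 105, 101), (537, 105, 101), (538, 104, 100), (539, 104, 101), (540, 104, 101), (541, 104, 100)]
60 R [(503, 101, 98), (504, 101, 98), (505, 101, 98), (506, 102, 99), (507, 103, 100), (508, 104, 101), (509, 104, 101), (510, 102, 82), (511, 97, 56), (512, 96, 48), (513, 95, 47), (514, 95, 47), (515, 95, 47), (516, 95, 47), (517, 120, 49), (518, 175, 56), (519, 187, 57), (520, 187, 57), (521, 187, 57), (522, 186, 57), (523, 186, 57), (524, 186, 57), (525, 186, 56), (526, 186, 56), (527, 186, 56), (528, 185, 56), (529, 147, 77), (530, 110, 96), (531, 1
[... 1893 characters left out ...]
529, 89, 92), (530, 96, 95), (531, 91, 90), (532, 55, 55), (533, 34, 35), (534, 33, 35), (535, 70, 70)]
122 RG [(498, 97, 96), (499, 97, 96), (500, 97, 96), (501, 97, 96), (502, 84, 84), (503, 52, 71), (504, 38, 69), (505, 35, 53), (506, 32, 38), (507, 33, 35), (508, 36, 45), (509, 38, 65), (510, 38, 70), (511, 38, 69), (512, 50, 119), (513, 55, 134), (514, 55, 135), (515, 55, 135), (516, 55, 135), (517, 54, 135), (518, 55, 135), (519, 55, 135), (520, 55, 135), (521, 55, 135), (522, 55, 135), (523, 55, 135), (524, 55, 135), (525, 55, 135), (526, 54, 135), (527, 86, 112), (528, 98, 100), (529, 100, 99), (530, 70, 70), (531, 39, 41), (532, 33, 35), (533, 51, 53), (534, 92, 91), (535, 100, 99)]
```

```bash
cat > ana3.py <<'E'
import numpy as np,sys
d=np.load(sys.argv[1]); K=d['K'];P=d['pose'];im=d['img'];z=d['z']
v,u=np.indices(z.shape); c=np.stack([(u-K[0,2])/K[0,0]*z,(v-K[1,2])/K[1,1]*z,z],-1)@P[:3,:3].T+P[:3,3]
R,G=im[...,0],im[...,1]
def cr(y,a,b,lev):
    for i in range(a,b):
        if (y[i]-lev)*(y[i+1]-lev)<=0 and y[i]!=y[i+1]: return i+(lev-y[i])/(y[i+1]-y[i])
    return np.nan
bar=[];ton=[]
for vv in range(20,79):
    te=cr(R[vv],505,530,140); i=int(te); be=cr(G[vv],i-10,i,(G[vv,i-3]+G[vv,i-13])/2); bar.append((vv,be,te))
for vv in range(100,128):
    te=cr(G[vv],505,520,102); i=int(te); be=cr(R[vv],i-12,i-3,69)
    j=np.arange(i-9,i-2); w=np.clip(60-G[vv,j],0,None)*(R[vv,j]<45); ton.append((vv,be,te,(w*j).sum()/w.sum()))
bar=np.array(bar);ton=np.array(ton)
e=np.polyfit(bar[:,0],bar[:,2],1);f=np.polyfit(bar[:,0],bar[:,1],1)
for r in ton[::5]: print('row',r[0],'tongue bot/line/top',r[[1,3,2]].round(2),'bar extrap bot/mid/top',np.polyval(f,r[0]).round(2),((np.polyval(f,r[0])+np.polyval(e,r[0]))/2).round(2),np.polyval(e,r[0]).round(2))
# depth of top faces
bt=(R>183)&(G<70)&(v>15)&(v<78)&(u>505)&(u<550); gt=(G>132)&(R<60)&(v>100)&(v<128)&(u<530)
for n,k in (('bar',bt),('ton',gt)):
    A=np.c_[c[k][:,:2]-[.59,.1],np.ones(k.sum())]; m=np.linalg.lstsq(A,c[k][:,2],rcond=None)[0]
    print(n,k.sum(),'z top',(c[k][:,2].mean()*1e3).round(2),'se',(c[k][:,2].std()*1e3/k.sum()**.5).round(3),'slopes',m[:2].round(3))
zb,zt=c[bt][:,2].mean(),c[gt][:,2].mean()
def rz(uu,vv,zz):
    dd=P[:3,:3]@np.array([(uu-K[0,2])/K[0,0],(vv-K[1,2])/K[1,1],1]); o=P[:3,3]; return o+dd*(zz-o[2])/dd[2]
pe=np.array([rz(r[2],r[0],zb) for r in bar]); q=np.polyfit(pe[:,1],pe[:,0],1); print('bar edge dir yaw',np.degrees(np.arctan(q[0])))
n=np.array([1,-q[0],0]);n/=np.linalg.norm(n)
pt=np.array([rz(r[2],r[0],zt) for r in ton]); q2=np.polyfit(pt[:,1],pt[:,0],1); print('tongue yaw',np.degrees(np.arctan(q2[0])))
xb=(pe@n).mean();xt=(pt@n).mean(); print('front planes mm: bar',xb*1e3,'tongue',xt*1e3)
def rx(uu,vv,x):
    dd=P[:3,:3]@np.array([(uu-K[0,2])/K[0,0],(vv-K[1,2])/K[1,1],1]); o=P[:3,3]; return o+dd*(x-o@n)/(dd@n)
zbot=np.mean([rx(r[1],r[0],xb)[2] for r in bar]); tb=np.mean([rx(r[1],r[0],xt)[2] for r in ton]); tl=np.mean([rx(r[3],r[0],xt)[2] for r in ton])
print('bar top/bot/mid',zb*1e3,zbot*1e3,(zb+zbot)*500,'tongue top/line/bot/mid',zt*1e3,tl*1e3,tb*1e3,(zt+tb)*500)
# assume same plane xb
tt=np.mean([rx(r[2],r[0],xb)[2] for r in ton]);tb=np.mean([rx(r[1],r[0],xb)[2] for r in ton]);tl=np.mean([rx(r[3],r[0],xb)[2] for r in ton])
print('if same plane: tongue top/line/bot/mid',tt*1e3,tl*1e3,tb*1e3,(tt+tb)*500)
E
python3 ana3.py m2.npz
```

```text
row 100.0 tongue bot/line/top [505.9  509.8  514.83] bar extrap bot/mid/top nan nan 516.62
row 105.0 tongue bot/line/top [504.87 509.05 514.21] bar extrap bot/mid/top nan nan 516.58
row 110.0 tongue bot/line/top [504.06 508.33 513.48] bar extrap bot/mid/top nan nan 516.54
row 115.0 tongue bot/line/top [503.49 507.69 512.66] bar extrap bot/mid/top nan nan 516.5
row 120.0 tongue bot/line/top [502.77 507.   511.94] bar extrap bot/mid/top nan nan 516.47
row 125.0 tongue bot/line/top [501.93 506.14 511.37] bar extrap bot/mid/top nan nan 516.43
bar 626 z top 93.2 se 0.011 slopes [ 0.091 -0.021]
ton 343 z top 93.81 se 0.015 slopes [ 0.064 -0.026]
bar edge dir yaw 5.065947770188853
tongue yaw 13.547928848773484
front planes mm: bar 577.7329359093999 tongue 579.131217912067
bar top/bot/mid 93.19636530468344 nan nan tongue top/line/bot/mid 93.80711853128143 91.60141393980194 89.72430465500545 91.76571159314345
if same plane: tongue top/line/bot/mid 91.516485878318 89.26188592150251 87.34094607028965 89.42871597430383
```

```bash
python3 - <<'E'
s=open('ana3.py').read()
s=s.replace("for vv in range(20,79):\n    te=cr(R[vv],505,530,140); i=int(te);","for vv in range(38,79):\n    k0=[q for q in range(503,540) if G[vv,q]<68][0]; te=cr(R[vv],k0,k0+12,140); i=int(te);")
s=s.replace("be=cr(G[vv],i-10,i,(G[vv,i-3]+G[vv,i-13])/2)","be=cr(G[vv],i-10,i,(G[vv,i-3]+G[vv,i-11])/2)")
open('ana3.py','w').write(s)
E
python3 ana3.py m2.npz
```

```text
row 100.0 tongue bot/line/top [505.9  509.8  514.83] bar extrap bot/mid/top 504.81 508.17 511.53
row 105.0 tongue bot/line/top [504.87 509.05 514.21] bar extrap bot/mid/top 504.13 507.47 510.82
row 110.0 tongue bot/line/top [504.06 508.33 513.48] bar extrap bot/mid/top 503.45 506.78 510.1
row 115.0 tongue bot/line/top [503.49 507.69 512.66] bar extrap bot/mid/top 502.77 506.08 509.39
row 120.0 tongue bot/line/top [502.77 507.   511.94] bar extrap bot/mid/top 502.09 505.39 508.68
row 125.0 tongue bot/line/top [501.93 506.14 511.37] bar extrap bot/mid/top 501.41 504.69 507.97
bar 626 z top 93.2 se 0.011 slopes [ 0.091 -0.021]
ton 343 z top 93.81 se 0.015 slopes [ 0.064 -0.026]
bar edge dir yaw 13.541959496079516
tongue yaw 13.547928848773484
front planes mm: bar 550.5920332139742 tongue 550.0925725426634
bar top/bot/mid 93.19636530468344 90.23961620470388 91.71799075469366 tongue top/line/bot/mid 93.80711853128143 91.6245809637067 89.7663152247187 91.78671687800006
if same plane: tongue top/line/bot/mid 94.60322395360308 92.43842596221911 90.59525786871713 92.5992409111601
```

```bash
cat > ana4.py <<'E'
import numpy as np,sys
for f in ('m1','m2'):
    d=np.load(f+'.npz'); K=d['K'];P=d['pose'];im=d['img'];z=d['z']
    v,u=np.indices(z.shape); c=np.stack([(u-K[0,2])/K[0,0]*z,(v-K[1,2])/K[1,1]*z,z],-1)@P[:3,:3].T+P[:3,3]
    R,G=im[...,0],im[...,1]
    def plane(n,k):
        p=c[k]
        for _ in range(5):
            o=p[:,:2].mean(0);A=np.c_[p[:,:2]-o,np.ones(len(p))]; m=np.linalg.lstsq(A,p[:,2],rcond=None)[0]; r=p[:,2]-A@m; kk=abs(r)<3*np.median(abs(r))+1e-5; p=p[kk]
        print(f,n,len(p),'slope',m[:2].round(4),'z',(m[2]*1e3).round(2),'ext',np.ptp(p,axis=0)[:2].round(3)); return m
    plane('base',(np.abs(c[...,2]-.03)<.004)&(np.abs(R-G)<15)&(z>0)&(np.hypot(c[...,0]-.57,c[...,1]-.04)<.12))
    plane('bench',(np.abs(c[...,2])<.006)&(R<60)&(z>0)&(z<.4))
    k=(np.abs(c[...,2]-.0953)<.004)&(np.hypot(c[...,0]-.559,c[...,1]+.003)<.052)&(np.hypot(c[...,0]-.559,c[...,1]+.008)>.031)
    if k.sum()>500: plane('pan',k)
    bt=(R>1.7*G)&(R>(115 if f=='m1' else 183))&(c[...,2]>.088)
    gt=(G>1.8*R)&(G>(85 if f=='m1' else 132))&(c[...,2]>.09)&(c[...,2]<.098)&(((v>128)&(v<161)&(u<50)) if f=='m1' else ((v>100)&(v<128)&(u<530)))
    if f=='m1': bt&=(v>172)&(v<230)&(u<80)
    else: bt&=(v>15)&(v<78)
    p=np.r_[c[bt],c[gt]]; A=np.c_[p[:,:2]-[.59,.1],np.r_[np.ones(bt.sum()),np.zeros(gt.sum())],np.r_[np.zeros(bt.sum()),np.ones(gt.sum())]]
    m=np.linalg.lstsq(A,p[:,2],rcond=None)[0]; print(f,'joint slopes',m[:2].round(3),'tops',(m[2:]*1e3).round(2),'centers',c[bt].mean(0)[:2].round(4),c[gt].mean(0)[:2].round(4), 'resid',(np.std(p[:,2]-A@m)*1e3).round(2))
E
python3 ana4.py
```

```text
m1 base 28030 slope [-0.0015 -0.0006] z 28.97 ext [0.152 0.148]
m1 bench 118230 slope [-0.0012 -0.0004] z -1.18 ext [0.327 0.385]
m1 pan 8242 slope [-0.0013 -0.0001] z 94.78 ext [0.088 0.056]
m1 joint slopes [ 0.053 -0.009] tops [93.36 93.93] centers [0.585  0.0842] [0.5891 0.1059] resid 0.26
m2 base 22741 slope [-0.0016 -0.001 ] z 28.91 ext [0.122 0.078]
m2 bench 127024 slope [-0.001  -0.0005] z -1.2 ext [0.374 0.326]
m2 joint slopes [ 0.08  -0.019] tops [93.29 93.98] centers [0.5856 0.0867] [0.5886 0.1031] resid 0.28
```

By depth, the pointer is level with the tongue's mid-height to about 0.1 mm (0.07–0.09 mm below it). The remaining doubt is how far each front face stands out in x. A view from straight above will settle that.

Emit:
send_rows(
  targets=[
    [0, 0.003, 0.02, 0, 255],
    [-0.022, 0.006, 0, 0, 255],
    [-0.022, 0.006, 0, 0, 255],
    [-0.018, 0.005, 0, 0, 255],
    [0, 0, 0, 0, 255],
    [0, 0, 0, 0, 255],
    [0, 0, 0, 0, 255],
    [0, 0, 0, 0, 255],
  ],
)

```text
clock: 24.8
tcp_pos: [0.6086, 0.1736, 0.0698]
orientation: [0.0, 0.138, 0.99, 0.0]
wrist_force: [-0.4, 0.3, -0.5]
finger_gap: 0.0001
```

```bash
python3 meas.py 6 m3.npz; python3 - <<'E'
import numpy as np,cv2
d=np.load('m3.npz'); im=np.clip(d['img'],0,255).astype(np.uint8)
cv2.imwrite('pics/m3.png',cv2.cvtColor(im,cv2.COLOR_RGB2BGR))
E
```

```text
{'clock': 25.1, 'tcp_pos': [0.6077, 0.1738, 0.0696], 'orientation': [-0.0001, 0.1381, 0.9904, -0.0], 'wrist_force': [-1.0623, -0.2775, -0.0978], 'finger_gap': 0.0005, 'joint_pos': [0.1516, 0.5096, -0.064, 0.9975, 0.0001, -1.1421]}
noise 0.00048320405327980303
```

View pics/m3.png

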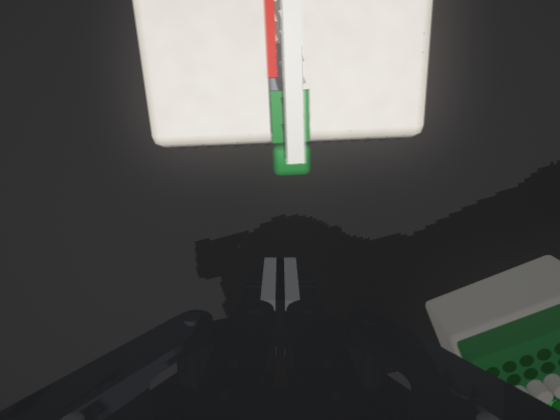

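From above, the bar's +x edge at (267,75) px stands slightly farther out than the tongue's edge at (271,95).

```bash
cat > ana5.py <<'E'
import numpy as np
d=np.load('m3.npz'); K=d['K'];P=d['pose'];im=d['img'];z=d['z']
R,G,B=im[...,0],im[...,1],im[...,2]
print('cam',P[:3,3])
for vv in (30,50,70,74): print(vv,[(i,int(R[vv,i]),int(G[vv,i])) for i in range(258,284)])
for vv in (94,105,120,130): print(vv,[(i,int(R[vv,i]),int(G[vv,i])) for i in range(264,288)])
E
python3 ana5.py
```

```text
cam [0.58705805 0.10170951 0.21167438]
30 [(258, 230, 226), (259, 230, 227), (260, 230, 227), (261, 231, 227), (262, 231, 228), (263, 231, 228), (264, 230, 207), (265, 227, 166), (266, 224, 122), (267, 222, 99), (268, 222, 96), (269, 222, 96), (270, 221, 96), (271, 221, 95), (272, 221, 95), (273, 221, 95), (274, 210, 102), (275, 183, 116), (276, 157, 126), (277, 143, 133), (278, 141, 135), (279, 164, 158), (280, 184, 179), (281, 185, 181), (282, 193, 190), (283, 219, 216)]
50 [(258, 232, 228), (259, 232, 228), (260, 232, 228), (261, 232, 228), (262, 232, 229), (263, 232, 229), (264, 232, 229), (265, 230, 208), (266, 227, 167), (267, 223, 123), (268, 222, 100), (269, 222, 97), (270, 222, 97), (271, 222, 97), (272, 222, 97), (273, 222, 97), (274, 222, 97), (275, 207, 109), (276, 167, 105), (277, 129, 105), (278, 109, 103), (279, 106, 104), (280, 114, 111), (281, 146, 143), (282, 173, 169), (283, 200, 197)]
70 [(258, 233, 229), (259, 233, 229), (260, 233, 229), (261, 232, 229), (262, 232, 228), (263, 232, 228), (264, 232, 228), (265, 231, 227), (266, 229, 206), (267, 226, 166), (268, 22
[... 1618 characters left out ...]
04), (270, 148, 161), (271, 106, 145), (272, 95, 156), (273, 95, 165), (274, 95, 167), (275, 94, 166), (276, 95, 166), (277, 95, 166), (278, 95, 166), (279, 95, 166), (280, 95, 166), (281, 95, 164), (282, 92, 141), (283, 100, 124), (284, 134, 138), (285, 171, 169), (286, 202, 200), (287, 229, 227)]
130 [(264, 234, 231), (265, 234, 231), (266, 234, 231), (267, 234, 231), (268, 234, 231), (269, 229, 226), (270, 180, 180), (271, 119, 146), (272, 91, 143), (273, 90, 161), (274, 91, 164), (275, 91, 164), (276, 91, 164), (277, 91, 164), (278, 91, 164), (279, 91, 164), (280, 91, 164), (281, 91, 164), (282, 86, 142), (283, 83, 114), (284, 115, 123), (285, 154, 153), (286, 192, 190), (287, 223, 221)]
```

The numbers now agree. Seen from above, the bar stands 0.49 mm farther out than the tongue, which matches the 0.50 mm from depth. The black line stands 0.28 mm proud, which explains why it looked low from the side. Corrected, the line is at 91.8 mm and the pointer at 91.7 mm, so the pointer is level with or just below the mark. I'll stop at two rings, withdraw and check the scene.

Emit:
send_rows(
  targets=[
    [0.01, 0.005, 0.04, 0, 255],
    [0.005, 0.005, 0.045, 0, 255],
    [0, 0, 0.045, 0, 255],
    [0, 0, 0.03, 0, 255],
    [0.03, 0, 0, 0, 255],
    [0, 0, 0, 0, 255],
    [0, 0, 0, 0, 255],
    [0, 0, 0, 0, 255],
  ],
)

```text
clock: 25.9
tcp_pos: [0.6515, 0.1839, 0.2289]
orientation: [-0.001, 0.138, 0.99, -0.0]
wrist_force: [0.7, -0.0, 0.1]
finger_gap: -0.0001
```

```bash
python3 - <<'E'
from h import *
st(); s=eyes.read_camera('scene')
for n in ['pointer','mark','rack','flask','jar']:
    print(n,[(np.round(d['xyz'],4).tolist(),round(d['conf'],2)) for d in eyes.tip_of(n,'scene')][:1])
cv2.imwrite('pics/s2.png',cv2.resize(cv2.cvtColor(s['img'],cv2.COLOR_RGB2BGR)[150:310,90:450],None,fx=2.2,fy=2.2,interpolation=2))
r=wrist('w20')
E
```

```text
{'clock': 25.9, 'tcp_pos': [0.6515, 0.1839, 0.2289], 'orientation': [-0.0012, 0.138, 0.9904, -0.0003], 'wrist_force': [0.7316, -0.0087, 0.0922], 'finger_gap': -0.0001, 'joint_pos': [0.1566, 0.5257, 0.3614, 1.4089, 0.0001, -1.1375]}
pointer [([0.5895, 0.0943, 0.0938], 0.87)]
mark [([0.5861, 0.1, 0.0907], 0.43)]
rack [([0.482, 0.3039, 0.0004], 0.79)]
flask [([0.3573, 0.2958, 0.0017], 0.56)]
jar [([0.6195, 0.3163, 0.0012], 0.92)]
```

View pics/s2.png

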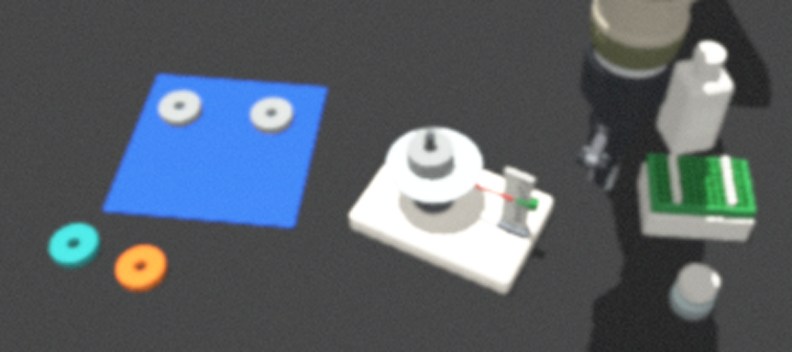

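```bash
python3 -c "
from workcell import ticket
print(ticket.hand_in())"
```

```text
the job is handed in; nothing more can be done
None
```

I threaded two steel rings over the post one at a time, lowered each gently until it lay flat, and handed the job in at about 26 s. The pointer ended level with the mark, but by a very thin margin.

**Final reading:** three estimates put the pointer about 0.07–0.1 mm below the mark's reading line, with an uncertainty of roughly 0.1 mm. They used depth of the top faces, edge geometry from the side, and a view from above. I took that as "level with or below" and stopped.

**Pan:** it sank from 119.4 to 107.4 to 95.2 mm, about 24 mm in all, well short of the 54 mm overload limit. The wrist force was near zero before each release.

**Last checks:**
- The final scene picture shows two rings stacked on the pan and two left on the mat, with both look-alikes in place.
- The rack, flask and jar are where they started, to within the detector's error, and the robot is clear of everything.

**Disagreements:**
- In the last scene picture the trained network put the pointer 3 mm above the mark. Its stated accuracy is about 4 mm.
- One close wrist view, read by the network, put it 6 mm below.
- Taken directly from the side, the mark's black line looked 0.1 mm lower than the pointer. I corrected for it because the line stands about 0.3 mm proud of the mark's face.

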